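# Balance the rocking arm of a jewellery casting machine

## Task

Before the next pour the machine's rocking arm has to be balanced: it is flask-heavy now and rests on its flask-side stop. Nudge the brass trim weight along its rod by the upright post, catching the arm as it begins to tip, until the arm floats level; then take the hand well clear of it and let it stay level, untouched, for five seconds. Do not let the weight end drop onto its stop, do not clamp the post between the fingers or touch the flask, and leave everything else on the bench where it is.

Things in the scene. Friction and masses are not known exactly. Their poses are not given: they have to be found in the camera images.
- machine: fixed bench casting machine: blue round housing (210 mm flange, 82 mm tall) with a grey fork that carries the rocking arm. Origin on the table under the pivot, x axis along the pivot pin, y axis along the arm towards the flask end, z up. A red mark on a white plate beside the hub, read against the arm's needle, shows level. Place and yaw differ each time.
- pivot (a point): centre of the pivot pin, 155 mm above the table, on the arm; axes are the arm's: x along the pin, y to the flask end, z up. The arm reaches 342 mm to the weight end, 287 mm to the flask end; hub nut up to 41 mm above the pivot. Inertia about 0.106 kg m2; top-heavy: gravity adds about 0.093 N m per rad in the direction of the tilt. Pivot friction about 0.014 N m, damping 0.02 N m s/rad.
- casting_arm (a joint): tilt of the rocking arm, rad: 0 = level, positive = flask end up, weight end down. Stops at -0.14 (where it starts) and +0.14. No spring: away from level it tips faster and faster (growth time about 1 s). Pivot friction holds it only near level with the trim weight within about 5 mm of the balance point.
- trim_weight (a joint): place of the sliding trim weight on its rod, m: 0 = innermost (centre 185 mm from the pivot), growing outward to 0.120; outward makes the weight end heavier. Weight and post 0.22 kg (2.16 N m per m of slide). It stays where put: sliding friction about 0.4 N, damping 1.5 N s/m. The balance point differs each time, 0.025 to 0.096 (nominal 0.060), as the flask's mass is not known.
- post (a point): polished upright post on the trim weight to nudge it by, 25 mm diameter, bare from 21 mm below to 31 mm above this point, 35 mm above the pivot's line and moves with the arm (axes as the arm's). Brass weight below: 40 mm diameter, 26 mm long. Slippery (friction 0.08): fingers loosely astride it along the arm push it in or out without carrying the arm; a push also tips the arm its way a little.
- flask_mid (a point): centre of the filled steel flask that lies in the arm's cradle, 64 mm diameter, 66 mm long along the arm, with white plaster dots; it is 247.5 mm from the pivot along the arm and 29.5 mm above the pivot's line (in the arm's axes). Nominally 0.55 kg, really up to 5.5 % more or less.
- flask: the same flask, fixed in the cradle; its origin is on the pivot. Not to be touched.
- stopper0: loose graphite stopper, dark grey, 54 mm across and 82 mm tall with a tapered nose, 0.28 kg; origin at the centre of its underside. A bystander.
- stopper1: loose graphite stopper, dark grey, 54 mm across and 82 mm tall with a tapered nose, 0.28 kg; origin at the centre of its underside. A bystander.
- stopper2: loose graphite stopper, dark grey, 54 mm across and 82 mm tall with a tapered nose, 0.28 kg; origin at the centre of its underside. A bystander.
- bowl: loose steel bowl, 90 mm across, 35 mm tall; origin under its centre. A bystander.
- spare_flask: loose standing steel flask, 76 mm across, 75 mm tall, filled white; origin under its centre. A bystander.
- ingot_mould: loose iron ingot mould, 130 x 55 x 28 mm; origin under its centre. A bystander.
- tongs: loose crucible tongs lying flat, 290 mm long, 12 mm tall; origin under the middle. A bystander.

How it is judged:
By the outcome, as a careful person would: the job done as asked, in the order asked, and still so for the second after the job is handed in, with the robot touching nothing.
It also fails if it takes over 72 s, if anything falls off the work surface, if the arm or the gripper's body presses on something with over 40 N, if the wrist force passes 120 N, or if a joint passes its speed limit or range.

## Robot

A 6-joint arm with a two-finger parallel gripper is mounted at the origin on the work surface. World frame = base frame: x ahead of the robot, y to its left, z up, the work surface at z = 0. Lengths are in mm, angles in rad, forces in N, time in s.
With the tool pointing down it reaches from about 275 to 750 mm from the base axis. Payload 10.2 kg.
Tool frame: the origin (TCP) lies at the very end of the fingers, on their centre line; the grasp point (between the pads) lies 19 mm behind it; x points along the fingers, y is the direction in which the jaws open and shut, and the axes are right-handed (so a half turn about x gives the same grasp; the last joint's range is limited). The gripper opens to 85 mm and grips with 20 to 120 N. Pads are 22 mm wide; open, the fingers measure 114 mm over their backs; the gripper's body (76 mm by 85 mm) begins 54 mm behind the grasp point. The pads swing forward as they close: fully open they stand 13 mm farther back than shut.
Start: joints at [0.891, 0.313, 1.498, -0, 1.331, -0.223], TCP at [231.579, 471.171, 231.294] pointing down, gripper open.
Joint ranges: [-2.94, 2.94], [-0.97, 2.17], [0.19, 2.56], [-1.23, 4.37], [0.02, 3.11], [-2.88, 2.88]. Speed limits (rad/s): [2.39, 2.39, 3.01, 3.14, 3.14, 3.14].

## Interface

Orientations are given as a unit quaternion [w, x, y, z].
In Python, from rig import ctrl, viewer, finish_job gives the robot as it stands.
- The arm moves only by the tool carry_out, never from a script. Its argument "targets" is a list of rows, each an object of numbers: "x", "y", "z": the shift along the world's x, y, z in m; "ax", "ay", "az": the turn, a rotation vector about the world's x, y, z in rad; "hand": the opening, from -1 (shut) to 1 (fully open). A call has 1 to 5 rows; each row is the pose to reach, as a shift and turn from the pose commanded when the call began; what a row does not reach only later rows make up. A row lasts 1/8 s, in which the tool goes at most 62.5 mm and 10.7 degrees, less where a joint would pass 70% of its speed; a pose out of reach is approached as far as the arm can. A call with a gripper value outside its range is refused whole. The fingers move at their own pace and stop on an object; "grip_force" is the grip in N (left out, the last holds). Time passes only in rows, so rows that repeat a pose let the fingers close. It gives the time, the measured TCP pose, the force and the opening at its end, in the units of the state.
- ctrl.sense(): the state, without advancing time (a new reading comes with each control period).
- viewer.capture(name): name is "scene" or "top" or "wrist"; returns the picture (480x640x3 uint8, blue, green, red); there is no depth.
- viewer.camera_info(name): a dict with "fx", "fy", "cx", "cy" (pixels), "R" (3x3) and "t" (3): a world point X has camera coordinates R X + t. Camera axes: x right, y down, z forward; pixel columns grow to the right and rows downward; lengths in mm; the calibration is good to about 2 mm. A picture is of the moment at which its call begins: read the wrist's pose just before it. camera_info takes no time and is no camera call; for the wrist camera it gives the pose at the moment of the call.
- finish_job(): hands the job in, once; it reports no verdict.
The state is a dict: "time_s": time; "joints": joint angles; "dq": joint speeds; "tau": joint torques, N m; "eef_pos": TCP position; "ee_rot": TCP orientation; "force": force on the tool from outside, world axes, zero at the start; "wrist_torque": the same for the moment, N m; "grip_width": opening from 0.0 (shut) to 1.0 (fully open).
Only numpy, scipy, OpenCV 4.12 (cv2) and the standard library are available. Lean on these libraries where they do the work, as an engineer would, in place of code of your own. Each camera call takes 0.05 s, during which the arm holds its last target. There are 200 camera calls.

## Working session

There is one attempt and no reset: what is moved stays moved. The work goes in short steps, Python scripts to look and compute and a tool call to move; the robot and the scene stay as the last step left them, time stands still between calls to the robot, and variables do not carry over. Pictures are saved under pics/ and viewed, about 8 in all and at most 12, crops included, and the job is handed in when it is done.

Besides the shell and the picture viewer there is one more tool, called as name(argument=value, ...), one argument or row to a line, values as JSON. carry_out: Moves the arm, as the interface text tells. Its arguments: {"type":"object","properties":{"targets":{"type":"array"},"grip_force":{"type":"number"}},"required":["targets"]}

```bash
ls; mkdir -p pics; python3 - <<'E'
from rig import ctrl, viewer
import cv2,numpy as np
s=ctrl.sense(); print(s)
for n in("scene","top"):
    im=viewer.capture(n); cv2.imwrite(f"pics/{n}0.png",im); c=viewer.camera_info(n); print(n,c)
E
```

```text
pics
{'time_s': 0.0, 'joints': array([ 8.90594423e-01,  3.13453758e-01,  1.49845380e+00, -2.10976847e-06,
        1.33103003e+00, -2.23433684e-01]), 'dq': array([-1.53316317e-03,  9.15881262e-04, -1.10139323e-03,  8.25935682e-05,
       -6.93245585e-04,  1.13002747e-03]), 'tau': array([ 3.52861412e-05, -4.12260318e+01, -2.59744692e+01, -1.55366829e-04,
        4.10754903e-03,  1.72746052e-06]), 'eef_pos': array([231.4038439 , 470.94905489, 230.72687208]), 'ee_rot': array([ 0.68853863,  0.15966341,  0.68895254, -0.16051962]), 'force': array([ 0.40486666, -0.63144203, -0.12864605]), 'wrist_torque': array([-0.0003732 , -0.03860626, -0.01094309]), 'grip_width': 1.0007514481533948}
scene {'fx': 527.0113523265711, 'fy': 527.0113523265711, 'cx': 321.6771204101765, 'cy': 242.29623986766595, 'R': array([[ 0.73730068,  0.67542456, -0.01376115],
       [ 0.56205008, -0.6245869 , -0.54220929],
       [-0.37481651,  0.39203682, -0.84013078]]), 't': array([-362.66334791, -290.94878687, 1467.74624251])}
top {'fx': 566.6694105726311, 'fy': 566.6694105726311, 'cx': 320.0174533945341, 'cy': 233.87340706185884, 'R': array([[-0.01384868, -0.99973984, -0.01812339],
       [-0.99171477,  0.016048  , -0.12745302],
       [ 0.12771071,  0.01620818, -0.99167902]]), 't': array([ -74.50351353,  575.99093879, 1283.40158263])}
```

View pics/top0.png

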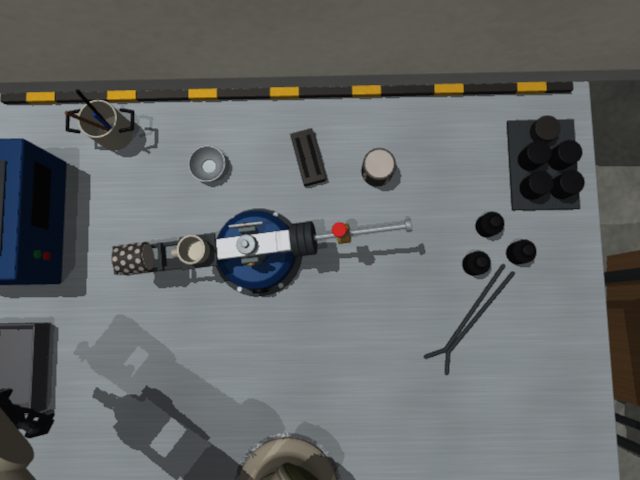

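View pics/scene0.png

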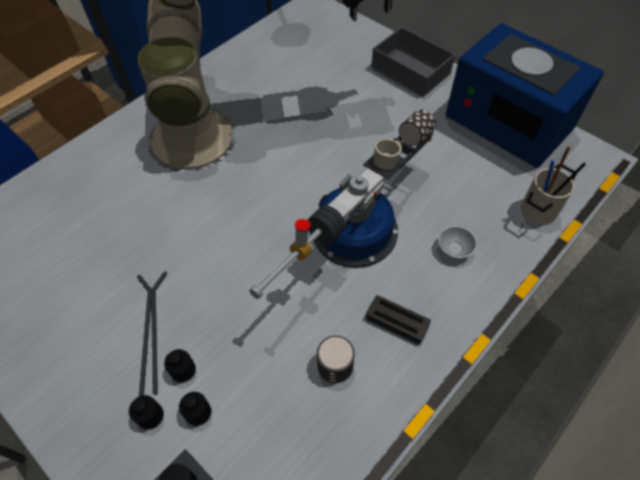

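```bash
python3 - <<'E'
import cv2,numpy as np
a=cv2.imread("pics/scene0.png")[90:310,230:450]; b=cv2.imread("pics/top0.png")[190:310,100:430]
a=cv2.resize(a,None,fx=2.7,fy=2.7,interpolation=cv2.INTER_CUBIC)
cv2.imwrite("pics/crop0.png",a)
for n in("scene","top"):
    im=cv2.imread(f"pics/{n}0.png"); h=cv2.cvtColor(im,cv2.COLOR_BGR2HSV)
    m=(((h[...,0]<6)|(h[...,0]>174))&(h[...,1]>160)&(h[...,2]>90)).astype(np.uint8)
    N,l,st,c=cv2.connectedComponentsWithStats(m); print(n,[(st[i].tolist(),c[i].round(1).tolist()) for i in range(1,N) if st[i,4]>2])
E
```

```text
scene [([295, 219, 16, 12, 145], [302.5, 224.7])]
top [([332, 223, 15, 14, 165], [338.9, 229.5])]
```

View pics/crop0.png

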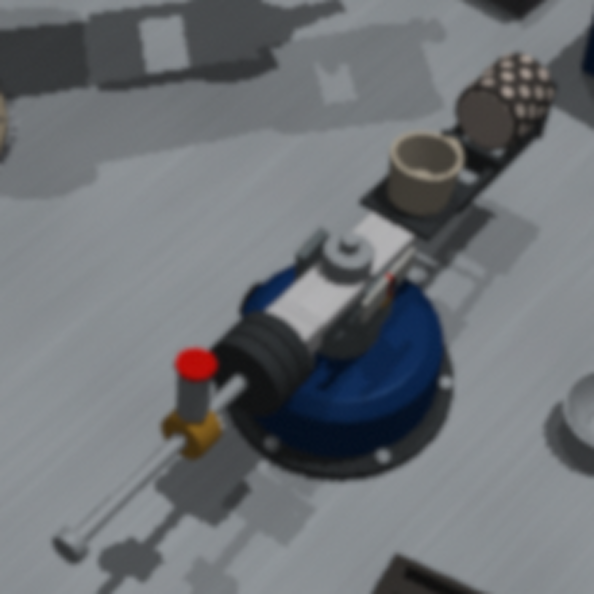

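```bash
cat > geo.py <<'E'
import numpy as np, cv2
from rig import ctrl, viewer
CI={n:viewer.camera_info(n) for n in("scene","top")}
def ray(c,u,v):
    R,t=np.array(c["R"]),np.array(c["t"]); d=R.T@[(u-c["cx"])/c["fx"],(v-c["cy"])/c["fy"],1]; return -R.T@t,d/np.linalg.norm(d)
def tri(a,b):
    (o,d),(p,e)=ray(CI["scene"],*a),ray(CI["top"],*b)
    k=np.linalg.lstsq(np.c_[d,-e],p-o,rcond=None)[0]; A,B=o+k[0]*d,p+k[1]*e; return (A+B)/2,np.linalg.norm(A-B)
def proj(n,X):
    c=CI[n]; q=np.array(c["R"])@X+c["t"]; return np.array([c["fx"]*q[0]/q[2]+c["cx"],c["fy"]*q[1]/q[2]+c["cy"]])
def plane(n,u,z):
    o,d=ray(CI[n],*u); return o+d*(z-o[2])/d[2]
E
python3 - <<'E'
from geo import *
im=cv2.imread("pics/top0.png")
for k,a,b in(("cap",(302.5,224.7),(338.9,229.5)),("nut",(358.9,180.7),(246,243)),("tip",(256,292),(409,225))):
    X,e=tri(a,b); print(k,X.round(1),round(e,1))
h=cv2.cvtColor(im,cv2.COLOR_BGR2HSV)
m=((h[...,0]>105)&(h[...,0]<125)&(h[...,1]>120)).astype(np.uint8); m[:,:200]=0; m[:,310:]=0
x,y,w,hh=cv2.boundingRect(m); print("blue",x,y,w,hh, plane("top",(x+w/2,y+hh/2),80).round(1))
print("nut top plane",plane("top",(246,243),196).round(1),"cap",plane("top",(338.9,229.5),260).round(1),"tip",plane("top",(409,225),203).round(1))
E
```

```text
cap [ 557.1 -122.5  243.4] 2.9
nut [539.7  68.2 188.2] 2.9
tip [ 571.1 -267.3  190.8] 3.0
blue 218 211 77 79 [533.8  59.4  80. ]
nut top plane [537.9  65.9 196. ] cap [ 553.9 -123.4  260. ] tip [ 568.6 -266.8  203. ]
```

```bash
python3 - <<'E'
from rig import ctrl
import numpy as np
from scipy.spatial.transform import Rotation as Ro
q=ctrl.sense()["ee_rot"]; M=Ro.from_quat([q[1],q[2],q[3],q[0]]).as_matrix(); print(M.round(3))
d=np.array([.0905,-.996]); y=M[:2,1]
for s in(1,-1):
    a=np.arctan2(*(s*d)[::-1])-np.arctan2(y[1],y[0]); print("az",(a+np.pi)%(2*np.pi)-np.pi)
E
```

```text
[[-0.001  0.441  0.897]
 [-0.001  0.897 -0.441]
 [-1.    -0.001 -0.   ]]
az -2.5942021819281607
az 0.5473904716616329
```

carry_out(
  targets=[
    {"z": 0.06},
    {"x": 0.03,"y": -0.05,"z": 0.1,"az": 0.1,"hand": 0.06},
    {"x": 0.06,"y": -0.11,"z": 0.1,"az": 0.2,"hand": 0.06},
    {"x": 0.09,"y": -0.165,"z": 0.1,"az": 0.3,"hand": 0.06},
    {"x": 0.12,"y": -0.22,"z": 0.1,"az": 0.4,"hand": 0.06},
  ],
  grip_force=20,
)

```text
invalid input at $.targets[0]: expected keys x, y, z, ax, ay, az, hand
```

carry_out(
  targets=[
    {"x": 0.03,"y": -0.055,"az": 0.1,"hand": 0.06},
    {"x": 0.06,"y": -0.11,"az": 0.147,"hand": 0.06},
    {"x": 0.09,"y": -0.165,"az": 0.147,"hand": 0.06},
    {"x": 0.12,"y": -0.22,"az": 0.147,"hand": 0.06},
    {"x": 0.15,"y": -0.275,"az": 0.147,"hand": 0.06},
  ],
)

```text
invalid input at $.targets[0]: expected keys x, y, z, ax, ay, az, hand
```

carry_out(
  targets=[
    {"x": 0.03,"y": -0.055,"hand": 0.06},
    {"x": 0.053,"y": -0.103,"hand": 0.06},
    {"x": 0.053,"y": -0.103,"hand": 0.06},
    {"x": 0.053,"y": -0.103,"hand": 0.06},
  ],
)

```text
invalid input at $.targets[0]: expected keys x, y, z, ax, ay, az, hand
```

```bash
python3 - <<'E'
from geo import *
s=ctrl.sense(); print(s["time_s"],s["eef_pos"],s["ee_rot"],s["grip_width"],s["force"])
a=viewer.capture("scene"); b=viewer.capture("wrist"); c=viewer.camera_info("wrist"); print(c)
cv2.imwrite("pics/s1.png",a); cv2.imwrite("pics/w1.png",b)
p=cv2.resize(a[90:340,200:460],None,fx=1.8,fy=1.8); q=cv2.resize(b,(600,450)); q=q[:, 0:]
o=np.zeros((450,800,3),np.uint8); o[:450,:468]=p; o[:249,468:]=cv2.resize(b,(332,249)); cv2.imwrite("pics/c1.png",o)
E
```

```text
0.1 [231.4397084  470.9911492  230.78644291] [ 0.68857855  0.15973306  0.68891139 -0.16045568] 1.0008461986029153 [ 0.21689148 -0.64118437 -1.18865398]
{'fx': 344.60871426151357, 'fy': 344.60871426151357, 'cx': 322.1360128541887, 'cy': 242.02917598143267, 'R': array([[ 0.44171681,  0.89715343, -0.00141017],
       [ 0.85146188, -0.41872414,  0.31572576],
       [ 0.28266397, -0.14066208, -0.94884944]]), 't': array([-525.28421663,  -40.25556464,  381.57876582])}
```

View pics/c1.png

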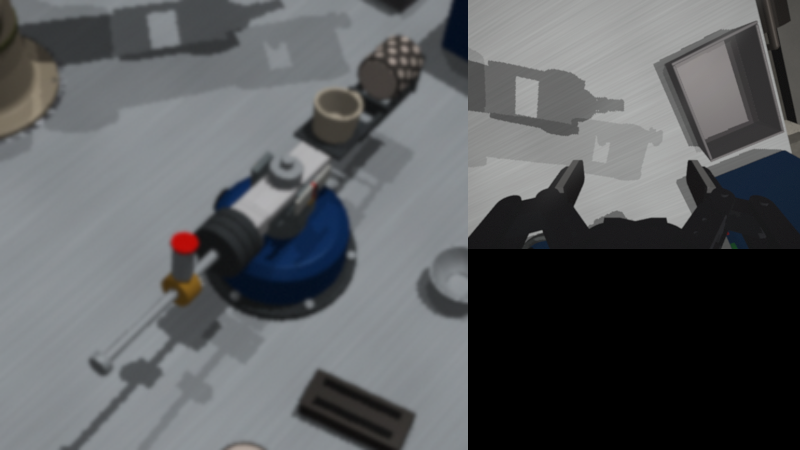

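The moves were refused because every row needs all its keys. The picture shows the scene unchanged, and the wrist view shows the fingers at the lower edge. I'll resend with full rows.

carry_out(
  targets=[
    {"x": 0,"y": 0,"z": 0.06,"ax": 0,"ay": 0,"az": 0,"hand": 0.06},
    {"x": 0.03,"y": -0.05,"z": 0.1,"ax": 0,"ay": 0,"az": 0.1,"hand": 0.06},
    {"x": 0.06,"y": -0.105,"z": 0.1,"ax": 0,"ay": 0,"az": 0.2,"hand": 0.06},
    {"x": 0.09,"y": -0.16,"z": 0.1,"ax": 0,"ay": 0,"az": 0.3,"hand": 0.06},
    {"x": 0.12,"y": -0.215,"z": 0.1,"ax": 0,"ay": 0,"az": 0.4,"hand": 0.06},
  ],
  grip_force=20,
)

```text
time_s: 0.82
eef_pos: [348.6, 260.8, 331.4]
ee_rot: [0.707, 0.019, 0.707, -0.019]
force: [1.1, -0.4, 1.0]
grip_width: 0.535
```

carry_out(
  targets=[
    {"x": 0.03,"y": -0.055,"z": 0,"ax": 0,"ay": 0,"az": 0.1,"hand": 0.06},
    {"x": 0.06,"y": -0.11,"z": 0,"ax": 0,"ay": 0,"az": 0.147,"hand": 0.06},
    {"x": 0.09,"y": -0.165,"z": 0,"ax": 0,"ay": 0,"az": 0.147,"hand": 0.06},
    {"x": 0.12,"y": -0.22,"z": 0,"ax": 0,"ay": 0,"az": 0.147,"hand": 0.06},
    {"x": 0.15,"y": -0.275,"z": 0,"ax": 0,"ay": 0,"az": 0.147,"hand": 0.06},
  ],
)

```text
time_s: 1.45
eef_pos: [498.3, -13.7, 331.3]
ee_rot: [0.706, -0.032, 0.706, 0.032]
force: [0.6, 0.8, -0.2]
grip_width: 0.533
```

carry_out(
  targets=[
    {"x": 0.03,"y": -0.055,"z": 0,"ax": 0,"ay": 0,"az": 0,"hand": 0.06},
    {"x": 0.053,"y": -0.108,"z": 0,"ax": 0,"ay": 0,"az": 0,"hand": 0.06},
    {"x": 0.053,"y": -0.108,"z": 0,"ax": 0,"ay": 0,"az": 0,"hand": 0.06},
  ],
)

```text
time_s: 1.82
eef_pos: [551.2, -122.9, 329.6]
ee_rot: [0.706, -0.03, 0.707, 0.031]
force: [-0.1, -0.1, 0.3]
grip_width: 0.532
```

```bash
python3 - <<'E'
from geo import *
s=ctrl.sense(); print(s["time_s"],s["eef_pos"],s["ee_rot"],s["grip_width"],s["force"])
c=viewer.camera_info("wrist"); print(c)
a=viewer.capture("scene"); b=viewer.capture("wrist")
cv2.imwrite("pics/s2.png",a); cv2.imwrite("pics/w2.png",b)
p=cv2.resize(a[90:340,200:460],None,fx=1.4,fy=1.4)
o=np.zeros((450,800,3),np.uint8); o[:350,:364]=p; o[:330,364:]=cv2.resize(b,(436,330)); cv2.imwrite("pics/c2.png",o)
E
```

```text
1.825 [ 551.19624538 -122.92893728  329.59213488] [ 0.70563666 -0.03016477  0.70726621  0.03068383] 0.5317588008987063 [-0.10759926 -0.13802259  0.27912557]
{'fx': 344.60871426151357, 'fy': 344.60871426151357, 'cx': 322.1360128541887, 'cy': 242.02917598143267, 'R': array([[-8.52406745e-02,  9.96359973e-01,  9.11821577e-04],
       [ 9.46128378e-01,  8.06562784e-02,  3.13585166e-01],
       [ 3.12370163e-01,  2.75929113e-02, -9.49559641e-01]]), 't': array([ 168.2400863 , -582.8892103 ,  305.60980925])}
```

View pics/c2.png

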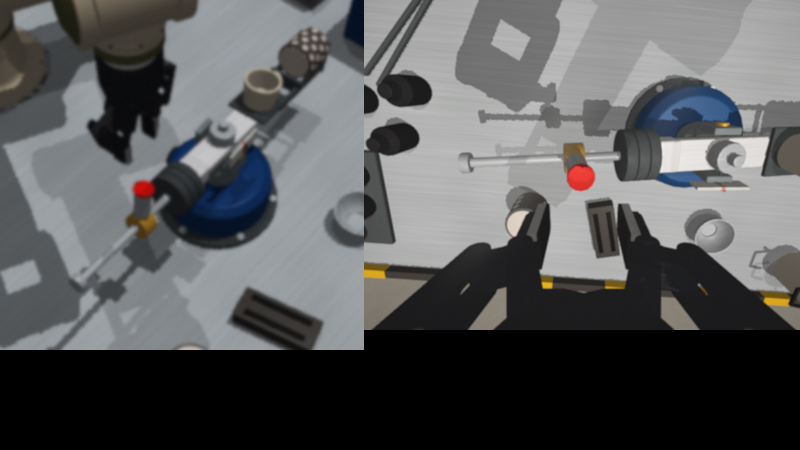

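The wrist view shows the rod end (montage 467,162), red cap (580,177) and hub nut (733,152). The cap is roughly centred between the fingers along the arm. Next I'll fit the cap, tip and nut from this view.

```bash
cat >> geo.py <<'E'
def red(im):
    h=cv2.cvtColor(im,cv2.COLOR_BGR2HSV)
    m=(((h[...,0]<6)|(h[...,0]>174))&(h[...,1]>160)&(h[...,2]>90)).astype(np.uint8)
    N,l,st,c=cv2.connectedComponentsWithStats(m)
    if N<2: return None
    i=1+np.argmax(st[1:,4]); return c[i],st[i]
E
python3 - <<'E'
from geo import *
b=cv2.imread("pics/w2.png"); CI["wrist"]={**viewer.camera_info("wrist")}
c,st=red(b); print(c,st)
print("cap",plane("wrist",c,252).round(1))
k=640/436
f=lambda x,y:((x-364)*k,y*480/330)
print("tip",plane("wrist",f(467,162),203).round(1),"nut",plane("wrist",f(736,150),196).round(1))
s=ctrl.sense()["eef_pos"]; print(proj("wrist",s), proj("wrist",np.array([553.9,-123.4,252.])))
E
```

```text
[317.85930918 257.44481887] [ 299  239   39   38 1187]
cap [ 554.3 -121.3  252. ]
tip [ 566.1 -258.6  203. ] nut [524.2  65.9 196. ]
[320.22267536 310.43392386] [314.90746776 256.59895616]
```

carry_out(
  targets=[
    {"x": 0.003,"y": -0.004,"z": -0.06,"ax": 0,"ay": 0,"az": 0,"hand": 0.06},
    {"x": 0.003,"y": -0.004,"z": -0.1,"ax": 0,"ay": 0,"az": 0,"hand": 0.06},
    {"x": 0.003,"y": -0.004,"z": -0.122,"ax": 0,"ay": 0,"az": 0,"hand": 0.06},
    {"x": 0.003,"y": -0.004,"z": -0.122,"ax": 0,"ay": 0,"az": 0,"hand": 0.06},
  ],
)

```text
time_s: 2.42
eef_pos: [553.0, -122.2, 208.7]
ee_rot: [0.706, -0.032, 0.707, 0.033]
force: [-0.2, -0.1, 0.2]
grip_width: 0.53
```

carry_out(
  targets=[
    {"x": 0.001,"y": -0.007,"z": 0,"ax": 0,"ay": 0,"az": 0,"hand": 0.06},
    {"x": 0.0013,"y": -0.014,"z": 0,"ax": 0,"ay": 0,"az": 0,"hand": 0.06},
    {"x": 0.002,"y": -0.021,"z": 0,"ax": 0,"ay": 0,"az": 0,"hand": 0.06},
    {"x": 0.0027,"y": -0.028,"z": 0,"ax": 0,"ay": 0,"az": 0,"hand": 0.06},
    {"x": 0.0027,"y": -0.028,"z": 0,"ax": 0,"ay": 0,"az": 0,"hand": 0.06},
  ],
)

```text
time_s: 3.05
eef_pos: [556.4, -152.4, 209.3]
ee_rot: [0.706, -0.032, 0.706, 0.032]
force: [-0.0, -0.3, 0.4]
grip_width: 0.533
```

```bash
python3 - <<'E'
from geo import *
s=ctrl.sense(); print(s["time_s"],s["eef_pos"],s["ee_rot"],s["grip_width"],s["force"])
c=viewer.camera_info("wrist"); print(-np.array(c["R"]).T@c["t"])
a=viewer.capture("scene"); b=viewer.capture("wrist")
cv2.imwrite("pics/s3.png",a); cv2.imwrite("pics/w3.png",b)
print(red(a),red(b))
p=cv2.resize(a[90:340,200:460],None,fx=1.2,fy=1.2)
o=np.zeros((480,800,3),np.uint8); o[:300,:312]=p; o[:366,312:]=cv2.resize(b,(488,366)); cv2.imwrite("pics/c3.png",o)
E
```

```text
3.05 [ 556.40068995 -152.4058796   209.26868847] [ 0.70641056 -0.03169236  0.70638941  0.03152317] 0.5325809495426576 [-0.01648366 -0.28751692  0.40040361]
[ 475.25319195 -158.68379171  352.30319558]
(array([299.04, 232.82]), array([295, 229,   9,   8,  50], dtype=int32)) (array([346.63318584, 372.64469027]), array([ 308,  336,   78,   73, 4520], dtype=int32))
```

View pics/c3.png

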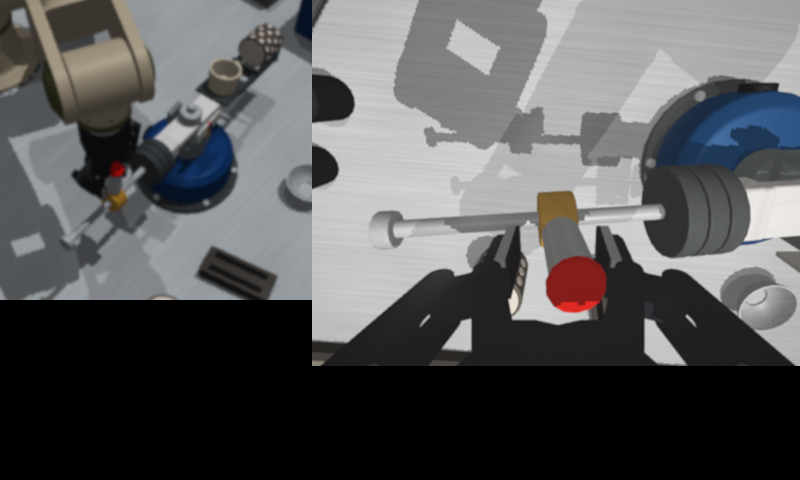

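```bash
cat >> geo.py <<'E'
from scipy.optimize import least_squares
D=np.array([.095,-.9955,0]); Z=np.array([0,0,1.])
PIV=np.array([537.5,61,155.]); LAT=np.array([.9955,.095,0])
HC,LO=72.,0.
def capP(s,th,hc=None,lo=None):
    hc=HC if hc is None else hc; lo=LO if lo is None else lo
    e=D*np.cos(th)-Z*np.sin(th); n=D*np.sin(th)+Z*np.cos(th); return PIV+LAT*lo+(185+s)*e+hc*n
def solve(c,info):
    CI["wrist"]=info
    q=least_squares(lambda p:proj("wrist",capP(p[0]*100,p[1]))-c,[.3,-.1]).x; return q[0]*100,q[1]
def meas(tag=None):
    s=ctrl.sense(); info=viewer.camera_info("wrist"); b=viewer.capture("wrist"); r=red(b)
    if tag: cv2.imwrite(f"pics/{tag}.png",b)
    if r is None: print("no cap"); return
    sl,th=solve(r[0],info); y=s["eef_pos"]
    print("t %.3f tcp %s  s %.1f th %.4f  box %s hand_along %.1f z %.1f F %s"%(s["time_s"],y.round(1),sl,th,r[1].tolist(),(y-PIV)@D-185,y[2],s["force"].round(1)))
E
python3 - <<'E'
from geo import *
from scipy.spatial.transform import Rotation as Ro
i3=viewer.camera_info("wrist")
# w2 camera info recorded
i2=dict(i3); i2["R"]=np.array([[-8.52406745e-02,9.96359973e-01,9.11821577e-04],[9.46128378e-01,8.06562784e-02,3.13585166e-01],[3.12370163e-01,2.75929113e-02,-9.49559641e-01]]); i2["t"]=np.array([168.2400863,-582.8892103,305.60980925])
c2=red(cv2.imread("pics/w2.png"))[0]; c3=red(cv2.imread("pics/w3.png"))[0]
def f(p):
    r=[]
    for i,c,s in((i2,c2,p[0]),(i3,c3,p[1])):
        CI["wrist"]=i; r+=list(proj("wrist",capP(s,-.14,p[2],p[3]))-c)
    return r
q=least_squares(f,[11,30,72,0]); print(q.x.round(2),q.cost)
for hc in(66,70,74,78):
    g=least_squares(lambda p:f([p[0],p[1],hc,p[2]]),[11,30,0]); print(hc,g.x.round(2),round(g.cost,2))
E
```

```text
[12.44 30.1  65.    1.06] 2.1002632740604218e-26
66 [12.58 30.31  0.35] 0.13
70 [13.13 31.16 -2.54] 3.55
74 [13.69 32.02 -5.46] 12.12
78 [14.24 32.88 -8.41] 26.65
```

```bash
sed -i 's/^HC,LO=.*/HC,LO=67.,-.4/' geo.py; python3 -c "
from geo import *
meas()"
```

```text
t 3.150 tcp [ 556.4 -151.8  209.2]  s 30.6 th -0.1385  box [307, 336, 79, 73, 4527] hand_along 28.6 z 209.2 F [-1.3  0.3 -0.3]
```

carry_out(
  targets=[
    {"x": 0.0004,"y": -0.004,"z": 0,"ax": 0,"ay": 0,"az": 0,"hand": 0.06},
    {"x": 0.0008,"y": -0.008,"z": 0,"ax": 0,"ay": 0,"az": 0,"hand": 0.06},
    {"x": 0.0008,"y": -0.008,"z": 0,"ax": 0,"ay": 0,"az": 0,"hand": 0.06},
    {"x": 0.0008,"y": -0.008,"z": 0,"ax": 0,"ay": 0,"az": 0,"hand": 0.06},
  ],
)

```text
time_s: 3.7
eef_pos: [557.2, -159.8, 209.3]
ee_rot: [0.706, -0.032, 0.706, 0.032]
force: [-0.2, 0.5, 0.6]
grip_width: 0.531
```

```bash
python3 -c "
from geo import *
meas()"
```

```text
t 3.700 tcp [ 557.2 -159.8  209.3]  s 37.6 th -0.1385  box [310, 338, 80, 73, 4605] hand_along 36.7 z 209.3 F [-0.2  0.5  0.6]
```

carry_out(
  targets=[
    {"x": 0.0003,"y": -0.003,"z": 0,"ax": 0,"ay": 0,"az": 0,"hand": 0.06},
    {"x": 0.0006,"y": -0.006,"z": 0,"ax": 0,"ay": 0,"az": 0,"hand": 0.06},
    {"x": 0.0006,"y": -0.006,"z": 0,"ax": 0,"ay": 0,"az": 0,"hand": 0.06},
    {"x": 0.0006,"y": -0.006,"z": 0,"ax": 0,"ay": 0,"az": 0,"hand": 0.06},
    {"x": 0.0006,"y": -0.006,"z": 0,"ax": 0,"ay": 0,"az": 0,"hand": 0.06},
  ],
)

```text
time_s: 4.38
eef_pos: [557.8, -165.7, 209.3]
ee_rot: [0.706, -0.032, 0.706, 0.032]
force: [0.2, -1.3, -0.0]
grip_width: 0.529
```

```bash
python3 -c "
from geo import *
meas()"
```

```text
t 4.375 tcp [ 557.8 -165.7  209.3]  s 43.4 th -0.1383  box [311, 339, 80, 74, 4631] hand_along 42.6 z 209.3 F [ 0.2 -1.3 -0. ]
```

carry_out(
  targets=[
    {"x": 0.0003,"y": -0.003,"z": 0,"ax": 0,"ay": 0,"az": 0,"hand": 0.06},
    {"x": 0.0006,"y": -0.006,"z": 0,"ax": 0,"ay": 0,"az": 0,"hand": 0.06},
    {"x": 0.0006,"y": -0.006,"z": 0,"ax": 0,"ay": 0,"az": 0,"hand": 0.06},
    {"x": 0.0006,"y": -0.006,"z": 0,"ax": 0,"ay": 0,"az": 0,"hand": 0.06},
    {"x": 0.0006,"y": -0.006,"z": 0,"ax": 0,"ay": 0,"az": 0,"hand": 0.06},
  ],
)

```text
time_s: 5.05
eef_pos: [558.4, -171.7, 209.3]
ee_rot: [0.706, -0.032, 0.706, 0.032]
force: [-0.6, -1.0, 1.0]
grip_width: 0.531
```

```bash
python3 -c "
from geo import *
meas()"
```

```text
t 5.050 tcp [ 558.4 -171.7  209.3]  s 49.3 th -0.1380  box [311, 340, 81, 74, 4663] hand_along 48.6 z 209.3 F [-0.6 -1.   1. ]
```

carry_out(
  targets=[
    {"x": 0.0003,"y": -0.003,"z": 0,"ax": 0,"ay": 0,"az": 0,"hand": 0.06},
    {"x": 0.0006,"y": -0.006,"z": 0,"ax": 0,"ay": 0,"az": 0,"hand": 0.06},
    {"x": 0.0006,"y": -0.006,"z": 0,"ax": 0,"ay": 0,"az": 0,"hand": 0.06},
    {"x": 0.0006,"y": -0.006,"z": 0,"ax": 0,"ay": 0,"az": 0,"hand": 0.06},
    {"x": 0.0006,"y": -0.006,"z": 0,"ax": 0,"ay": 0,"az": 0,"hand": 0.06},
  ],
)

```text
time_s: 5.72
eef_pos: [559.0, -177.7, 209.3]
ee_rot: [0.706, -0.032, 0.706, 0.032]
force: [-0.3, -0.2, -0.7]
grip_width: 0.529
```

```bash
python3 -c "
from geo import *
meas()"
```

```text
t 5.725 tcp [ 559.  -177.7  209.3]  s 55.3 th -0.1379  box [312, 342, 80, 74, 4685] hand_along 54.7 z 209.3 F [-0.3 -0.2 -0.7]
```

carry_out(
  targets=[
    {"x": 0.0003,"y": -0.003,"z": 0,"ax": 0,"ay": 0,"az": 0,"hand": 0.06},
    {"x": 0.0006,"y": -0.006,"z": 0,"ax": 0,"ay": 0,"az": 0,"hand": 0.06},
    {"x": 0.0006,"y": -0.006,"z": 0,"ax": 0,"ay": 0,"az": 0,"hand": 0.06},
    {"x": 0.0006,"y": -0.006,"z": 0,"ax": 0,"ay": 0,"az": 0,"hand": 0.06},
    {"x": 0.0006,"y": -0.006,"z": 0,"ax": 0,"ay": 0,"az": 0,"hand": 0.06},
  ],
)

```text
time_s: 6.4
eef_pos: [559.6, -183.7, 209.3]
ee_rot: [0.706, -0.032, 0.706, 0.032]
force: [-0.0, -0.9, 0.5]
grip_width: 0.534
```

```bash
python3 -c "
from geo import *
meas()"
```

```text
t 6.400 tcp [ 559.6 -183.7  209.3]  s 61.3 th -0.1376  box [312, 343, 81, 76, 4721] hand_along 60.7 z 209.3 F [-0.  -0.9  0.5]
```

carry_out(
  targets=[
    {"x": 0.0003,"y": -0.003,"z": 0,"ax": 0,"ay": 0,"az": 0,"hand": 0.06},
    {"x": 0.0006,"y": -0.006,"z": 0,"ax": 0,"ay": 0,"az": 0,"hand": 0.06},
    {"x": 0.0006,"y": -0.006,"z": 0,"ax": 0,"ay": 0,"az": 0,"hand": 0.06},
    {"x": 0.0006,"y": -0.006,"z": 0,"ax": 0,"ay": 0,"az": 0,"hand": 0.06},
    {"x": 0.0006,"y": -0.006,"z": 0,"ax": 0,"ay": 0,"az": 0,"hand": 0.06},
  ],
)

```text
time_s: 7.08
eef_pos: [560.2, -189.7, 209.3]
ee_rot: [0.706, -0.032, 0.706, 0.032]
force: [0.0, 0.0, 0.5]
grip_width: 0.53
```

```bash
python3 -c "
from geo import *
meas()"
```

```text
t 7.075 tcp [ 560.2 -189.7  209.3]  s 67.4 th -0.1378  box [311, 344, 82, 77, 4784] hand_along 66.7 z 209.3 F [0.  0.  0.5]
```

carry_out(
  targets=[
    {"x": 0.0003,"y": -0.003,"z": 0,"ax": 0,"ay": 0,"az": 0,"hand": 0.06},
    {"x": 0.0006,"y": -0.006,"z": 0,"ax": 0,"ay": 0,"az": 0,"hand": 0.06},
    {"x": 0.0006,"y": -0.006,"z": 0,"ax": 0,"ay": 0,"az": 0,"hand": 0.06},
    {"x": 0.0006,"y": -0.006,"z": 0,"ax": 0,"ay": 0,"az": 0,"hand": 0.06},
    {"x": 0.0006,"y": -0.006,"z": 0,"ax": 0,"ay": 0,"az": 0,"hand": 0.06},
  ],
)

```text
time_s: 7.75
eef_pos: [560.8, -195.7, 209.3]
ee_rot: [0.706, -0.032, 0.706, 0.032]
force: [-0.4, -0.4, 0.0]
grip_width: 0.53
```

```bash
python3 -c "
from geo import *
meas()"
```

```text
t 7.750 tcp [ 560.8 -195.7  209.3]  s 73.4 th -0.1374  box [312, 346, 81, 77, 4789] hand_along 72.8 z 209.3 F [-0.4 -0.4  0. ]
```

carry_out(
  targets=[
    {"x": 0.0003,"y": -0.003,"z": 0,"ax": 0,"ay": 0,"az": 0,"hand": 0.06},
    {"x": 0.0005,"y": -0.005,"z": 0,"ax": 0,"ay": 0,"az": 0,"hand": 0.06},
    {"x": 0.0005,"y": -0.005,"z": 0,"ax": 0,"ay": 0,"az": 0,"hand": 0.06},
    {"x": 0.0005,"y": -0.005,"z": 0,"ax": 0,"ay": 0,"az": 0,"hand": 0.06},
    {"x": 0.0005,"y": -0.005,"z": 0,"ax": 0,"ay": 0,"az": 0,"hand": 0.06},
  ],
)

```text
time_s: 8.43
eef_pos: [561.3, -200.7, 209.3]
ee_rot: [0.706, -0.032, 0.706, 0.032]
force: [-0.0, -0.4, -0.0]
grip_width: 0.526
```

```bash
python3 -c "
from geo import *
meas()"
```

```text
t 8.425 tcp [ 561.3 -200.7  209.3]  s 78.3 th -0.1349  box [313, 346, 80, 77, 4778] hand_along 77.8 z 209.3 F [-0.  -0.4 -0. ]
```

carry_out(
  targets=[
    {"x": 0,"y": 0,"z": 0,"ax": 0,"ay": 0,"az": 0,"hand": 0.06},
    {"x": 0,"y": 0,"z": 0,"ax": 0,"ay": 0,"az": 0,"hand": 0.06},
  ],
)

```text
time_s: 8.72
eef_pos: [561.3, -200.7, 209.3]
ee_rot: [0.706, -0.032, 0.706, 0.032]
force: [-0.1, -0.1, -0.6]
grip_width: 0.53
```

```bash
python3 -c "
from geo import *
meas()"
```

```text
t 8.725 tcp [ 561.3 -200.7  209.3]  s 78.3 th -0.1363  box [313, 347, 80, 77, 4758] hand_along 77.8 z 209.3 F [-0.1 -0.1 -0.6]
```

carry_out(
  targets=[
    {"x": 0.0002,"y": -0.002,"z": 0,"ax": 0,"ay": 0,"az": 0,"hand": 0.06},
    {"x": 0.0004,"y": -0.004,"z": 0,"ax": 0,"ay": 0,"az": 0,"hand": 0.06},
    {"x": 0.0004,"y": -0.004,"z": 0,"ax": 0,"ay": 0,"az": 0,"hand": 0.06},
    {"x": 0.0004,"y": -0.004,"z": 0,"ax": 0,"ay": 0,"az": 0,"hand": 0.06},
  ],
)

```text
time_s: 9.28
eef_pos: [561.7, -204.8, 209.3]
ee_rot: [0.706, -0.032, 0.706, 0.032]
force: [0.2, -0.1, -0.3]
grip_width: 0.529
```

```bash
python3 -c "
from geo import *
meas()"
```

```text
t 9.275 tcp [ 561.7 -204.8  209.3]  s 82.3 th -0.1341  box [313, 346, 80, 77, 4759] hand_along 81.9 z 209.3 F [ 0.2 -0.1 -0.3]
```

carry_out(
  targets=[
    {"x": 0,"y": 0,"z": 0,"ax": 0,"ay": 0,"az": 0,"hand": 0.06},
    {"x": 0,"y": 0,"z": 0,"ax": 0,"ay": 0,"az": 0,"hand": 0.06},
    {"x": 0,"y": 0,"z": 0,"ax": 0,"ay": 0,"az": 0,"hand": 0.06},
  ],
)

```text
time_s: 9.7
eef_pos: [561.7, -204.7, 209.3]
ee_rot: [0.706, -0.032, 0.706, 0.032]
force: [0.8, 0.0, 0.3]
grip_width: 0.53
```

```bash
python3 -c "
from geo import *
meas()"
```

```text
t 9.700 tcp [ 561.7 -204.7  209.3]  s 82.2 th -0.1342  box [313, 346, 80, 78, 4771] hand_along 81.8 z 209.3 F [0.8 0.  0.3]
```

carry_out(
  targets=[
    {"x": 0.0002,"y": -0.002,"z": 0,"ax": 0,"ay": 0,"az": 0,"hand": 0.06},
    {"x": 0.0004,"y": -0.004,"z": 0,"ax": 0,"ay": 0,"az": 0,"hand": 0.06},
    {"x": 0.0004,"y": -0.004,"z": 0,"ax": 0,"ay": 0,"az": 0,"hand": 0.06},
    {"x": 0.0004,"y": -0.004,"z": 0,"ax": 0,"ay": 0,"az": 0,"hand": 0.06},
    {"x": 0.0004,"y": -0.004,"z": 0,"ax": 0,"ay": 0,"az": 0,"hand": 0.06},
  ],
)

```text
time_s: 10.38
eef_pos: [562.1, -208.7, 209.3]
ee_rot: [0.706, -0.032, 0.706, 0.032]
force: [0.2, 0.2, -0.4]
grip_width: 0.531
```

```bash
python3 -c "
from geo import *
meas()"
```

```text
t 10.375 tcp [ 562.1 -208.7  209.3]  s 86.0 th -0.1316  box [313, 346, 80, 77, 4781] hand_along 85.9 z 209.3 F [ 0.2  0.2 -0.4]
```

carry_out(
  targets=[
    {"x": 0.0002,"y": -0.002,"z": 0,"ax": 0,"ay": 0,"az": 0,"hand": 0.06},
    {"x": 0.0003,"y": -0.003,"z": 0,"ax": 0,"ay": 0,"az": 0,"hand": 0.06},
    {"x": 0.0003,"y": -0.003,"z": 0,"ax": 0,"ay": 0,"az": 0,"hand": 0.06},
    {"x": 0.0003,"y": -0.003,"z": 0,"ax": 0,"ay": 0,"az": 0,"hand": 0.06},
    {"x": 0.0003,"y": -0.003,"z": 0,"ax": 0,"ay": 0,"az": 0,"hand": 0.06},
  ],
)

```text
time_s: 11.05
eef_pos: [562.4, -211.7, 209.3]
ee_rot: [0.706, -0.032, 0.706, 0.032]
force: [-0.3, 0.3, -0.7]
grip_width: 0.53
```

```bash
python3 -c "
from geo import *
meas()"
```

```text
t 11.050 tcp [ 562.4 -211.7  209.3]  s 88.8 th -0.1296  box [313, 345, 80, 78, 4769] hand_along 88.9 z 209.3 F [-0.3  0.3 -0.7]
```

carry_out(
  targets=[
    {"x": 0.0002,"y": -0.002,"z": 0,"ax": 0,"ay": 0,"az": 0,"hand": 0.06},
    {"x": 0.0003,"y": -0.003,"z": 0,"ax": 0,"ay": 0,"az": 0,"hand": 0.06},
    {"x": 0.0001,"y": -0.001,"z": 0,"ax": 0,"ay": 0,"az": 0,"hand": 0.06},
    {"x": 0.0001,"y": -0.001,"z": 0,"ax": 0,"ay": 0,"az": 0,"hand": 0.06},
    {"x": 0.0001,"y": -0.001,"z": 0,"ax": 0,"ay": 0,"az": 0,"hand": 0.06},
  ],
)

```text
time_s: 11.72
eef_pos: [562.5, -212.7, 209.3]
ee_rot: [0.706, -0.032, 0.706, 0.032]
force: [-0.6, 0.6, 0.6]
grip_width: 0.532
```

```bash
python3 -c "
from geo import *
meas()"
```

```text
t 11.725 tcp [ 562.5 -212.7  209.3]  s 91.2 th -0.1265  box [307, 344, 82, 78, 4873] hand_along 89.8 z 209.3 F [-0.6  0.6  0.6]
```

carry_out(
  targets=[
    {"x": 0,"y": 0,"z": 0,"ax": 0,"ay": 0,"az": 0,"hand": 0.06},
    {"x": 0,"y": 0,"z": 0,"ax": 0,"ay": 0,"az": 0,"hand": 0.06},
    {"x": 0,"y": 0,"z": 0,"ax": 0,"ay": 0,"az": 0,"hand": 0.06},
  ],
)

```text
time_s: 12.15
eef_pos: [562.5, -212.7, 209.3]
ee_rot: [0.706, -0.032, 0.706, 0.032]
force: [-0.1, 0.2, 0.2]
grip_width: 0.529
```

```bash
python3 -c "
from geo import *
meas()"
```

```text
t 12.150 tcp [ 562.5 -212.7  209.3]  s 91.2 th -0.1237  box [306, 343, 82, 76, 4811] hand_along 89.9 z 209.3 F [-0.1  0.2  0.2]
```

carry_out(
  targets=[
    {"x": 0,"y": 0,"z": 0,"ax": 0,"ay": 0,"az": 0,"hand": 0.06},
    {"x": 0,"y": 0,"z": 0,"ax": 0,"ay": 0,"az": 0,"hand": 0.06},
    {"x": 0,"y": 0,"z": 0,"ax": 0,"ay": 0,"az": 0,"hand": 0.06},
    {"x": 0,"y": 0,"z": 0,"ax": 0,"ay": 0,"az": 0,"hand": 0.06},
    {"x": 0,"y": 0,"z": 0,"ax": 0,"ay": 0,"az": 0,"hand": 0.06},
  ],
)

```text
time_s: 12.82
eef_pos: [562.5, -212.7, 209.3]
ee_rot: [0.706, -0.032, 0.706, 0.032]
force: [0.4, -0.2, 0.6]
grip_width: 0.532
```

```bash
python3 -c "
from geo import *
meas()"
```

```text
t 12.825 tcp [ 562.5 -212.7  209.3]  s 91.2 th -0.1181  box [305, 341, 81, 74, 4695] hand_along 89.8 z 209.3 F [ 0.4 -0.2  0.6]
```

carry_out(
  targets=[
    {"x": -0.0005,"y": 0.005,"z": -0.002,"ax": 0,"ay": 0,"az": 0,"hand": 0.06},
    {"x": -0.001,"y": 0.01,"z": -0.005,"ax": 0,"ay": 0,"az": 0,"hand": 0.06},
    {"x": -0.0014,"y": 0.014,"z": -0.005,"ax": 0,"ay": 0,"az": 0,"hand": 0.06},
    {"x": -0.0014,"y": 0.014,"z": -0.005,"ax": 0,"ay": 0,"az": 0,"hand": 0.06},
  ],
)

```text
time_s: 13.38
eef_pos: [561.1, -198.3, 204.4]
ee_rot: [0.706, -0.032, 0.706, 0.032]
force: [-0.4, -0.7, -0.2]
grip_width: 0.533
```

```bash
python3 -c "
from geo import *
meas('w4')"
```

```text
t 13.375 tcp [ 561.1 -198.3  204.4]  s 87.7 th -0.1133  box [270, 346, 82, 78, 4923] hand_along 75.4 z 204.4 F [-0.4 -0.7 -0.2]
```

View pics/w4.png

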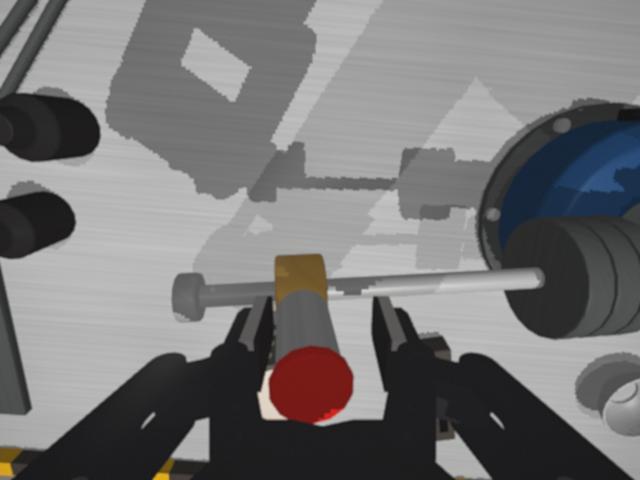

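carry_out(
  targets=[
    {"x": 0.001,"y": -0.01,"z": 0,"ax": 0,"ay": 0,"az": 0,"hand": 0.06},
    {"x": 0.0014,"y": -0.014,"z": 0,"ax": 0,"ay": 0,"az": 0,"hand": 0.06},
    {"x": 0.0017,"y": -0.017,"z": 0,"ax": 0,"ay": 0,"az": 0,"hand": 0.06},
    {"x": 0.0011,"y": -0.011,"z": 0,"ax": 0,"ay": 0,"az": 0,"hand": 0.06},
    {"x": 0.0011,"y": -0.011,"z": 0,"ax": 0,"ay": 0,"az": 0,"hand": 0.06},
  ],
)

```text
time_s: 14.05
eef_pos: [562.2, -209.1, 204.4]
ee_rot: [0.706, -0.032, 0.706, 0.032]
force: [0.3, -0.3, -0.1]
grip_width: 0.533
```

```bash
python3 -c "
from geo import *
meas()"
```

```text
t 14.050 tcp [ 562.2 -209.1  204.4]  s 91.1 th -0.1082  box [292, 345, 81, 75, 4813] hand_along 86.2 z 204.4 F [ 0.3 -0.3 -0.1]
```

carry_out(
  targets=[
    {"x": 0,"y": 0,"z": 0,"ax": 0,"ay": 0,"az": 0,"hand": 0.06},
    {"x": 0,"y": 0,"z": 0,"ax": 0,"ay": 0,"az": 0,"hand": 0.06},
    {"x": 0,"y": 0,"z": 0,"ax": 0,"ay": 0,"az": 0,"hand": 0.06},
    {"x": 0,"y": 0,"z": 0,"ax": 0,"ay": 0,"az": 0,"hand": 0.06},
  ],
)

```text
time_s: 14.6
eef_pos: [562.2, -209.7, 204.3]
ee_rot: [0.706, -0.032, 0.706, 0.032]
force: [-0.6, 0.1, 0.4]
grip_width: 0.531
```

```bash
python3 -c "
from geo import *
meas()"
```

```text
t 14.600 tcp [ 562.2 -209.7  204.3]  s 91.0 th -0.0998  box [292, 341, 79, 74, 4657] hand_along 86.9 z 204.3 F [-0.6  0.1  0.4]
```

carry_out(
  targets=[
    {"x": 0,"y": 0,"z": -0.001,"ax": 0,"ay": 0,"az": 0,"hand": 0.06},
    {"x": 0,"y": 0,"z": -0.002,"ax": 0,"ay": 0,"az": 0,"hand": 0.06},
    {"x": 0,"y": 0,"z": -0.004,"ax": 0,"ay": 0,"az": 0,"hand": 0.06},
    {"x": 0,"y": 0,"z": -0.004,"ax": 0,"ay": 0,"az": 0,"hand": 0.06},
  ],
)

```text
time_s: 15.15
eef_pos: [562.1, -209.7, 200.0]
ee_rot: [0.706, -0.032, 0.707, 0.032]
force: [0.1, 0.8, 0.4]
grip_width: 0.533
```

```bash
python3 -c "
from geo import *
meas()"
```

```text
t 15.150 tcp [ 562.1 -209.7  200. ]  s 90.9 th -0.0848  box [287, 341, 81, 75, 4693] hand_along 86.8 z 200.0 F [0.1 0.8 0.4]
```

carry_out(
  targets=[
    {"x": 0,"y": 0,"z": 0,"ax": 0,"ay": 0,"az": 0,"hand": 0.06},
    {"x": 0,"y": 0,"z": 0,"ax": 0,"ay": 0,"az": 0,"hand": 0.06},
    {"x": -0.0005,"y": 0.005,"z": 0,"ax": 0,"ay": 0,"az": 0,"hand": 0.06},
  ],
)

```text
time_s: 15.58
eef_pos: [561.7, -204.7, 200.2]
ee_rot: [0.706, -0.032, 0.706, 0.032]
force: [0.2, -0.5, -0.1]
grip_width: 0.532
```

```bash
python3 -c "
from geo import *
meas()"
```

```text
t 15.575 tcp [ 561.7 -204.7  200.2]  s 90.5 th -0.0668  box [270, 333, 78, 72, 4338] hand_along 81.8 z 200.2 F [ 0.2 -0.5 -0.1]
```

carry_out(
  targets=[
    {"x": -0.0005,"y": 0.005,"z": 0,"ax": 0,"ay": 0,"az": 0,"hand": 0.06},
    {"x": -0.0009,"y": 0.009,"z": 0,"ax": 0,"ay": 0,"az": 0,"hand": 0.06},
  ],
)

```text
time_s: 15.88
eef_pos: [560.8, -195.3, 200.3]
ee_rot: [0.706, -0.032, 0.706, 0.032]
force: [-0.5, 0.6, -0.8]
grip_width: 0.531
```

```bash
python3 -c "
from geo import *
meas()"
```

```text
t 15.875 tcp [ 560.8 -195.3  200.3]  s 84.1 th -0.0568  box [261, 328, 77, 71, 4206] hand_along 72.4 z 200.3 F [-0.5  0.6 -0.8]
```

carry_out(
  targets=[
    {"x": 0.0003,"y": -0.003,"z": 0,"ax": 0,"ay": 0,"az": 0,"hand": 0.06},
    {"x": 0.0006,"y": -0.006,"z": 0,"ax": 0,"ay": 0,"az": 0,"hand": 0.06},
    {"x": 0.0006,"y": -0.006,"z": 0,"ax": 0,"ay": 0,"az": 0,"hand": 0.06},
  ],
)

```text
time_s: 16.3
eef_pos: [561.4, -202.1, 200.2]
ee_rot: [0.706, -0.032, 0.706, 0.032]
force: [-0.5, 0.1, 0.7]
grip_width: 0.531
```

```bash
python3 -c "
from geo import *
meas()"
```

```text
t 16.300 tcp [ 561.4 -202.1  200.2]  s 83.5 th -0.0572  box [281, 328, 77, 72, 4199] hand_along 79.2 z 200.2 F [-0.5  0.1  0.7]
```

carry_out(
  targets=[
    {"x": 0.0004,"y": -0.004,"z": 0,"ax": 0,"ay": 0,"az": 0,"hand": 0.06},
    {"x": 0.0007,"y": -0.007,"z": 0,"ax": 0,"ay": 0,"az": 0,"hand": 0.06},
    {"x": 0.0009,"y": -0.009,"z": 0,"ax": 0,"ay": 0,"az": 0,"hand": 0.06},
    {"x": 0.0003,"y": -0.003,"z": 0,"ax": 0,"ay": 0,"az": 0,"hand": 0.06},
    {"x": 0.0001,"y": -0.001,"z": -0.003,"ax": 0,"ay": 0,"az": 0,"hand": 0.06},
  ],
)

```text
time_s: 16.98
eef_pos: [561.6, -202.2, 197.4]
ee_rot: [0.706, -0.032, 0.706, 0.032]
force: [-0.7, -0.5, 0.4]
grip_width: 0.528
```

```bash
python3 -c "
from geo import *
meas()"
```

```text
t 16.975 tcp [ 561.6 -202.2  197.4]  s 83.3 th -0.0562  box [281, 332, 78, 73, 4348] hand_along 79.3 z 197.4 F [-0.7 -0.5  0.4]
```

carry_out(
  targets=[
    {"x": 0.0008,"y": -0.008,"z": 0,"ax": 0,"ay": 0,"az": 0,"hand": 0.06},
    {"x": 0.0012,"y": -0.012,"z": 0,"ax": 0,"ay": 0,"az": 0,"hand": 0.06},
    {"x": 0.0015,"y": -0.015,"z": 0,"ax": 0,"ay": 0,"az": 0,"hand": 0.06},
    {"x": 0.001,"y": -0.01,"z": 0,"ax": 0,"ay": 0,"az": 0,"hand": 0.06},
    {"x": 0.0004,"y": -0.004,"z": 0,"ax": 0,"ay": 0,"az": 0,"hand": 0.06},
  ],
)

```text
time_s: 17.65
eef_pos: [561.8, -206.3, 197.3]
ee_rot: [0.706, -0.032, 0.706, 0.032]
force: [0.2, -0.4, 0.6]
grip_width: 0.527
```

```bash
python3 -c "
from geo import *
meas()"
```

```text
t 17.650 tcp [ 561.8 -206.3  197.3]  s 88.4 th -0.0525  box [278, 331, 77, 72, 4292] hand_along 83.4 z 197.3 F [ 0.2 -0.4  0.6]
```

carry_out(
  targets=[
    {"x": 0,"y": 0,"z": 0,"ax": 0,"ay": 0,"az": 0,"hand": 0.06},
    {"x": 0,"y": 0,"z": 0,"ax": 0,"ay": 0,"az": 0,"hand": 0.06},
    {"x": 0,"y": 0,"z": 0,"ax": 0,"ay": 0,"az": 0,"hand": 0.06},
  ],
)

```text
time_s: 18.08
eef_pos: [561.9, -206.8, 197.3]
ee_rot: [0.706, -0.032, 0.706, 0.032]
force: [-0.9, -0.0, 0.3]
grip_width: 0.532
```

```bash
python3 -c "
from geo import *
meas()"
```

```text
t 18.075 tcp [ 561.9 -206.8  197.3]  s 88.7 th -0.0444  box [277, 328, 77, 70, 4175] hand_along 83.9 z 197.3 F [-0.9 -0.   0.3]
```

carry_out(
  targets=[
    {"x": 0,"y": 0,"z": 0,"ax": 0,"ay": 0,"az": 0,"hand": 0.06},
    {"x": -0.0002,"y": 0.002,"z": 0,"ax": 0,"ay": 0,"az": 0,"hand": 0.06},
    {"x": -0.0004,"y": 0.004,"z": -0.001,"ax": 0,"ay": 0,"az": 0,"hand": 0.06},
    {"x": -0.0004,"y": 0.004,"z": -0.002,"ax": 0,"ay": 0,"az": 0,"hand": 0.06},
  ],
)

```text
time_s: 18.62
eef_pos: [561.5, -202.5, 195.2]
ee_rot: [0.706, -0.032, 0.706, 0.032]
force: [0.0, 0.2, -0.2]
grip_width: 0.532
```

```bash
python3 -c "
from geo import *
meas()"
```

```text
t 18.625 tcp [ 561.5 -202.5  195.2]  s 88.6 th -0.0254  box [263, 323, 75, 69, 4034] hand_along 79.6 z 195.2 F [ 0.   0.2 -0.2]
```

carry_out(
  targets=[
    {"x": -0.0003,"y": 0.003,"z": 0,"ax": 0,"ay": 0,"az": 0,"hand": 0.06},
    {"x": -0.0006,"y": 0.006,"z": 0,"ax": 0,"ay": 0,"az": 0,"hand": 0.06},
    {"x": -0.001,"y": 0.01,"z": 0,"ax": 0,"ay": 0,"az": 0,"hand": 0.06},
  ],
)

```text
time_s: 19.05
eef_pos: [560.5, -192.5, 195.3]
ee_rot: [0.706, -0.032, 0.706, 0.032]
force: [1.1, -0.2, 0.4]
grip_width: 0.531
```

```bash
python3 -c "
from geo import *
meas()"
```

```text
t 19.050 tcp [ 560.5 -192.5  195.3]  s 79.3 th -0.0184  box [263, 320, 71, 68, 3840] hand_along 69.6 z 195.3 F [ 1.1 -0.2  0.4]
```

carry_out(
  targets=[
    {"x": 0.0004,"y": -0.004,"z": 0,"ax": 0,"ay": 0,"az": 0,"hand": 0.06},
    {"x": 0.0008,"y": -0.008,"z": 0,"ax": 0,"ay": 0,"az": 0,"hand": 0.06},
    {"x": 0.0008,"y": -0.008,"z": 0,"ax": 0,"ay": 0,"az": 0,"hand": 0.06},
    {"x": 0.0008,"y": -0.008,"z": 0,"ax": 0,"ay": 0,"az": 0,"hand": 0.06},
  ],
)

```text
time_s: 19.6
eef_pos: [561.3, -200.8, 195.3]
ee_rot: [0.706, -0.032, 0.706, 0.032]
force: [0.1, -0.6, 0.1]
grip_width: 0.531
```

```bash
python3 -c "
from geo import *
meas('w5')
a=viewer.capture('scene'); cv2.imwrite('pics/s5.png',a)"
```

```text
t 19.600 tcp [ 561.3 -200.8  195.3]  s 79.1 th -0.0185  box [283, 320, 74, 70, 3916] hand_along 77.9 z 195.3 F [ 0.1 -0.6  0.1]
```

carry_out(
  targets=[
    {"x": 0.0007,"y": -0.007,"z": 0,"ax": 0,"ay": 0,"az": 0,"hand": 0.06},
    {"x": 0.0011,"y": -0.011,"z": 0,"ax": 0,"ay": 0,"az": 0,"hand": 0.06},
    {"x": 0.0014,"y": -0.0145,"z": 0,"ax": 0,"ay": 0,"az": 0,"hand": 0.06},
    {"x": 0.0009,"y": -0.009,"z": 0,"ax": 0,"ay": 0,"az": 0,"hand": 0.06},
    {"x": 0.0003,"y": -0.003,"z": 0,"ax": 0,"ay": 0,"az": 0,"hand": 0.06},
  ],
)

```text
time_s: 20.32
eef_pos: [561.5, -203.2, 195.3]
ee_rot: [0.706, -0.032, 0.706, 0.032]
force: [0.9, -0.2, 0.5]
grip_width: 0.533
```

```bash
python3 -c "
from geo import *
meas()"
```

```text
t 20.325 tcp [ 561.5 -203.2  195.3]  s 83.1 th -0.0175  box [279, 320, 73, 68, 3879] hand_along 80.3 z 195.3 F [ 0.9 -0.2  0.5]
```

carry_out(
  targets=[
    {"x": 0.0008,"y": -0.008,"z": 0,"ax": 0,"ay": 0,"az": 0,"hand": 0.06},
    {"x": 0.0012,"y": -0.012,"z": 0,"ax": 0,"ay": 0,"az": 0,"hand": 0.06},
    {"x": 0.0015,"y": -0.0155,"z": 0,"ax": 0,"ay": 0,"az": 0,"hand": 0.06},
    {"x": 0.001,"y": -0.01,"z": 0,"ax": 0,"ay": 0,"az": 0,"hand": 0.06},
    {"x": 0.0002,"y": -0.002,"z": 0,"ax": 0,"ay": 0,"az": 0,"hand": 0.06},
  ],
)

```text
time_s: 21.0
eef_pos: [561.7, -205.3, 195.3]
ee_rot: [0.706, -0.032, 0.706, 0.032]
force: [-0.4, 0.9, 0.4]
grip_width: 0.527
```

```bash
python3 -c "
from geo import *
meas()"
```

```text
t 21.000 tcp [ 561.7 -205.3  195.3]  s 86.9 th -0.0123  box [274, 318, 72, 67, 3781] hand_along 82.4 z 195.3 F [-0.4  0.9  0.4]
```

carry_out(
  targets=[
    {"x": -0.0006,"y": 0.006,"z": 0,"ax": 0,"ay": 0,"az": 0,"hand": 0.06},
    {"x": -0.0009,"y": 0.009,"z": 0,"ax": 0,"ay": 0,"az": 0,"hand": 0.06},
    {"x": -0.0011,"y": 0.011,"z": 0,"ax": 0,"ay": 0,"az": 0,"hand": 0.06},
    {"x": -0.0011,"y": 0.011,"z": 0,"ax": 0,"ay": 0,"az": 0,"hand": 0.06},
  ],
)

```text
time_s: 21.55
eef_pos: [560.7, -194.6, 195.3]
ee_rot: [0.706, -0.032, 0.706, 0.032]
force: [0.7, 0.7, 0.1]
grip_width: 0.53
```

```bash
python3 -c "
from geo import *
meas()"
```

```text
t 21.550 tcp [ 560.7 -194.6  195.3]  s 80.8 th -0.0086  box [264, 317, 69, 67, 3707] hand_along 71.7 z 195.3 F [0.7 0.7 0.1]
```

carry_out(
  targets=[
    {"x": 0.0005,"y": -0.005,"z": 0,"ax": 0,"ay": 0,"az": 0,"hand": 0.06},
    {"x": 0.0009,"y": -0.009,"z": 0.0,"ax": 0,"ay": 0,"az": 0,"hand": 0.06},
    {"x": 0.0009,"y": -0.009,"z": 0.04,"ax": 0,"ay": 0,"az": 0,"hand": 0.06},
    {"x": 0.0009,"y": -0.009,"z": 0.1,"ax": 0,"ay": 0,"az": 0,"hand": 0.06},
    {"x": 0.0009,"y": 0.001,"z": 0.13,"ax": 0,"ay": 0,"az": 0,"hand": 0.06},
  ],
)

```text
time_s: 22.22
eef_pos: [561.8, -194.5, 328.5]
ee_rot: [0.708, -0.032, 0.705, 0.031]
force: [1.5, -0.5, -0.1]
grip_width: 0.53
```

carry_out(
  targets=[
    {"x": -0.03,"y": 0.06,"z": 0,"ax": 0,"ay": 0,"az": 0,"hand": 0.06},
    {"x": -0.05,"y": 0.12,"z": 0,"ax": 0,"ay": 0,"az": 0,"hand": 0.06},
    {"x": -0.05,"y": 0.15,"z": 0,"ax": 0,"ay": 0,"az": 0,"hand": 0.06},
    {"x": -0.05,"y": 0.15,"z": 0,"ax": 0,"ay": 0,"az": 0,"hand": 0.06},
  ],
)

```text
time_s: 22.72
eef_pos: [511.5, -42.2, 325.9]
ee_rot: [0.707, -0.033, 0.706, 0.033]
force: [0.9, 0.2, -0.7]
grip_width: 0.527
```

```bash
python3 -c "
from geo import *
meas('w6'); a=viewer.capture('scene'); cv2.imwrite('pics/s6.png',a); b=cv2.imread('pics/w6.png')
o=np.zeros((480,800,3),np.uint8); o[:,:]=0
o[:375,:500]=cv2.resize(b,(500,375)); o[:360,500:800]=cv2.resize(a[140:320,240:390],(300,360)); cv2.imwrite('pics/c6.png',o)"
```

```text
t 22.725 tcp [511.5 -42.2 325.9]  s 79.0 th -0.0119  box [93, 270, 39, 33, 991] hand_along -84.8 z 325.9 F [ 0.9  0.2 -0.7]
```

View pics/c6.png

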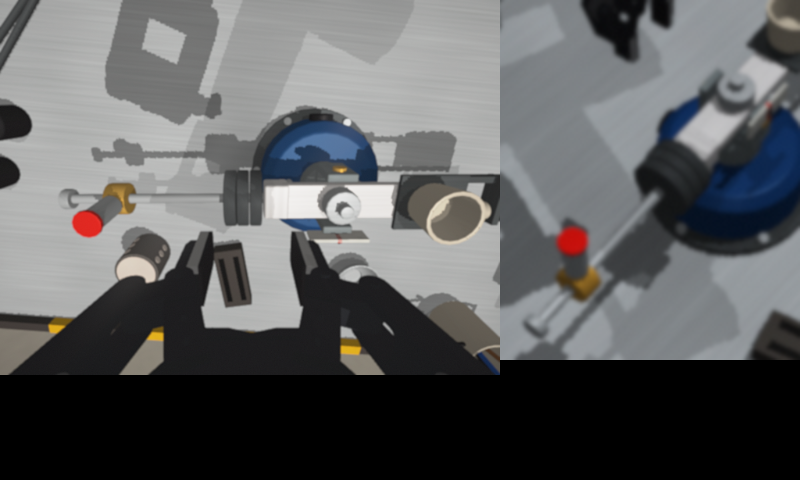

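The wrist view shows the arm near level with the hand clear. The plate (about 340,238) is seen edge-on, so the needle can't be read. I'll check the tilt independently from the scene camera, using the cap and the flask shift, anchored at -0.14.

```bash
cat >> geo.py <<'E'
def flask_th(a):
    r=cv2.imread("pics/scene0.png"); T=r[104:146,404:444]
    S=cv2.matchTemplate(a[90:170,390:460],T,cv2.TM_CCOEFF_NORMED); _,v,_,(x,y)=cv2.minMaxLoc(S)
    f=lambda a,b,c:(a-c)/(2*(a-2*b+c)); dx=f(S[y,x-1],S[y,x],S[y,x+1]); dy=f(S[y-1,x],S[y,x],S[y+1,x])
    m=np.array([390+x+dx-404,90+y+dy-104])
    F=lambda th:proj("scene",PIV-247.5*(D*np.cos(th)-Z*np.sin(th))+29.5*(D*np.sin(th)+Z*np.cos(th)))
    q=least_squares(lambda t:F(t[0])-F(-.14)-m,[-.05]); print("flask shift",m.round(2),"score %.3f th %.4f res %s"%(v,q.x[0],q.fun.round(2)))
def cap_scene(a):
    c0=red(cv2.imread("pics/scene0.png"))[0]; c1=red(a)[0]
    q=least_squares(lambda p:proj("scene",capP(p[0]*100,p[1]))-proj("scene",capP(12.5,-.14))-(c1-c0),[.8,-.01]); print("cap scene s %.1f th %.4f"%(q.x[0]*100,q.x[1]))
E
python3 -c "
from geo import *
a=cv2.imread('pics/s6.png'); flask_th(a); cap_scene(a)
b=cv2.imread('pics/s5.png'); flask_th(b)
flask_th(cv2.imread('pics/s3.png'))
print(ctrl.sense()['joints'])"
```

```text
flask shift [ 0.83 -8.05] score 0.759 th -0.0324 res [0.49 0.06]
cap scene s 84.7 th -0.0187
flask shift [ 0.95 -7.62] score 0.788 th -0.0382 res [0.32 0.04]
flask shift [-0. -0.] score 1.000 th -0.1400 res [0. 0.]
[-3.14483232e-01  2.38545790e-01  1.35290153e+00 -2.86144293e-04
  1.55003655e+00 -1.97549374e+00]
```

carry_out(
  targets=[
    {"x": 0.04,"y": 0.03,"z": 0,"ax": 0,"ay": 0,"az": -0.18,"hand": 0.06},
    {"x": 0.08,"y": 0.06,"z": 0,"ax": 0,"ay": 0,"az": -0.36,"hand": 0.06},
    {"x": 0.11,"y": 0.09,"z": 0,"ax": 0,"ay": 0,"az": -0.54,"hand": 0.06},
    {"x": 0.13,"y": 0.103,"z": 0,"ax": 0,"ay": 0,"az": -0.72,"hand": 0.06},
    {"x": 0.13,"y": 0.103,"z": 0,"ax": 0,"ay": 0,"az": -0.9,"hand": 0.06},
  ],
)

```text
time_s: 23.45
eef_pos: [642.9, 58.6, 323.6]
ee_rot: [0.648, 0.28, 0.65, -0.281]
force: [0.1, -1.5, 0.4]
grip_width: 0.527
```

carry_out(
  targets=[
    {"x": 0,"y": 0,"z": 0,"ax": 0,"ay": 0,"az": -0.18,"hand": 0.06},
    {"x": 0,"y": 0,"z": 0,"ax": 0,"ay": 0,"az": -0.36,"hand": 0.06},
    {"x": 0,"y": 0,"z": 0,"ax": 0,"ay": 0,"az": -0.54,"hand": 0.06},
    {"x": 0,"y": 0,"z": 0,"ax": 0,"ay": 0,"az": -0.72,"hand": 0.06},
    {"x": 0,"y": 0,"z": 0,"ax": 0,"ay": 0,"az": -0.9,"hand": 0.06},
  ],
)

```text
time_s: 24.08
eef_pos: [642.1, 57.6, 324.7]
ee_rot: [-0.462, -0.535, -0.462, 0.536]
force: [0.3, -0.9, 0.0]
grip_width: 0.527
```

carry_out(
  targets=[
    {"x": 0,"y": 0,"z": 0,"ax": 0,"ay": 0,"az": -0.18,"hand": 0.06},
    {"x": 0,"y": 0,"z": 0,"ax": 0,"ay": 0,"az": -0.36,"hand": 0.06},
    {"x": 0,"y": 0,"z": -0.04,"ax": 0,"ay": 0,"az": -0.54,"hand": 0.06},
    {"x": 0,"y": 0,"z": -0.08,"ax": 0,"ay": 0,"az": -0.72,"hand": 0.06},
    {"x": 0,"y": 0,"z": -0.1,"ax": 0,"ay": 0,"az": -0.9,"hand": 0.06},
  ],
)

```text
time_s: 24.7
eef_pos: [641.3, 57.6, 222.3]
ee_rot: [-0.183, -0.682, -0.184, 0.684]
force: [0.2, -0.1, 0.9]
grip_width: 0.532
```

carry_out(
  targets=[
    {"x": 0,"y": 0,"z": -0.03,"ax": 0,"ay": 0,"az": -0.18,"hand": 0.06},
    {"x": 0.01,"y": 0,"z": -0.06,"ax": 0,"ay": 0,"az": -0.36,"hand": 0.06},
    {"x": 0.01,"y": 0,"z": -0.06,"ax": 0,"ay": 0,"az": -0.44,"hand": 0.06},
    {"x": 0.01,"y": 0,"z": -0.06,"ax": 0,"ay": 0,"az": -0.44,"hand": 0.06},
  ],
)

```text
time_s: 25.2
eef_pos: [652.0, 57.8, 164.6]
ee_rot: [-0.032, -0.706, -0.032, 0.707]
force: [-0.8, -0.6, 1.8]
grip_width: 0.527
```

```bash
python3 -c "
from geo import *
s=ctrl.sense(); print(s['time_s'],s['eef_pos'])
b=viewer.capture('wrist'); cv2.imwrite('pics/w7.png',b); CI['wrist']=viewer.camera_info('wrist')
u=proj('wrist',PIV+np.array([35,3,0])); print(u)
x0=int(np.clip(u[0]-100,0,440)); y0=int(np.clip(u[1]-75,0,330))
print(x0,y0)
o=np.zeros((450,800,3),np.uint8); o[:225,:300]=cv2.resize(b,(300,225)); o[:375,300:]=cv2.resize(b[y0:y0+150,x0:x0+200],(500,375),interpolation=cv2.INTER_CUBIC); cv2.imwrite('pics/c7.png',o)"
```

```text
25.2 [651.96576751  57.83435187 164.6215375 ]
[300.87099178 423.25276497]
200 330
```

View pics/c7.png

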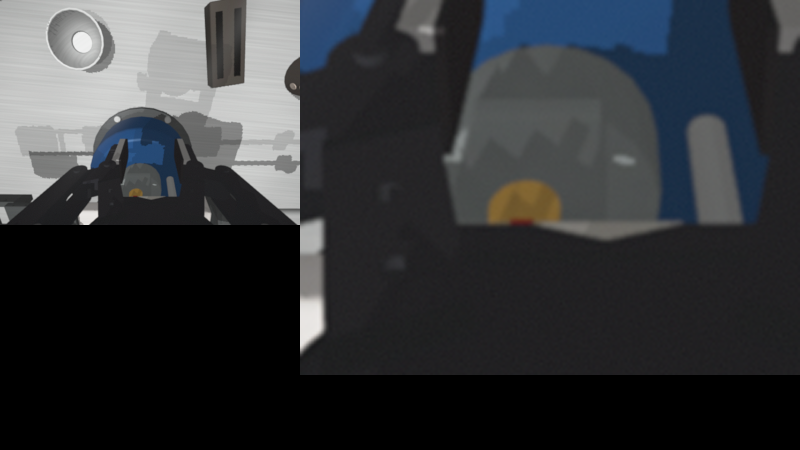

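carry_out(
  targets=[
    {"x": 0,"y": 0,"z": 0.015,"ax": 0,"ay": 0.15,"az": 0,"hand": 0.06},
    {"x": 0,"y": 0,"z": 0.03,"ax": 0,"ay": 0.3,"az": 0,"hand": 0.06},
    {"x": 0,"y": 0,"z": 0.03,"ax": 0,"ay": 0.35,"az": 0,"hand": 0.06},
    {"x": 0,"y": 0,"z": 0.03,"ax": 0,"ay": 0.35,"az": 0,"hand": 0.06},
  ],
)

```text
time_s: 25.75
eef_pos: [652.1, 58.7, 194.5]
ee_rot: [-0.026, -0.573, -0.038, 0.819]
force: [-0.6, -0.1, -0.1]
grip_width: 0.528
```

```bash
python3 -c "
from geo import *
s=ctrl.sense(); print(s['time_s'],s['eef_pos'])
b=viewer.capture('wrist'); cv2.imwrite('pics/w8.png',b); CI['wrist']=viewer.camera_info('wrist')
u=proj('wrist',PIV+np.array([35,3,0])); print(u, 'cam',-np.array(CI['wrist']['R']).T@CI['wrist']['t'])
x0=int(np.clip(u[0]-100,0,440)); y0=int(np.clip(u[1]-100,0,330))
print(x0,y0)
o=np.zeros((450,800,3),np.uint8); o[:225,:300]=cv2.resize(b,(300,225)); o[:375,300:]=cv2.resize(b[y0:y0+150,x0:x0+200],(500,375),interpolation=cv2.INTER_CUBIC); cv2.imwrite('pics/c8.png',o)"
```

```text
25.75 [652.08073265  58.68237206 194.4576657 ]
[308.49259742 339.14271207] cam [776.9726903   67.32828518 301.56098846]
208 239
```

View pics/c8.png

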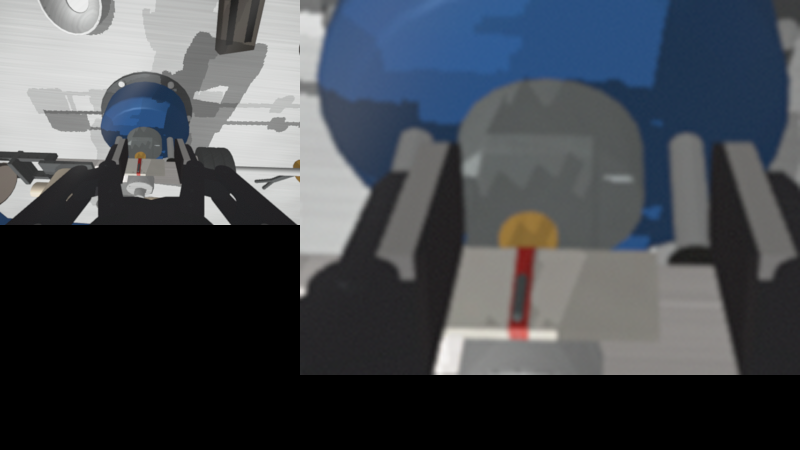

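The red mark (crop ~522,250–338) is now clearly visible, with the dark needle (crop ~520,275–320) lying inside it. I'll measure the offset row by row.

```bash
python3 -c "
from geo import *
b=cv2.imread('pics/w8.png').astype(float)
for r in range(338,376,2):
    row=b[r,285:306]; red=row[:,2]-row[:,1]
    print(r,red.astype(int).tolist(),'|',row[5:18,1].astype(int).tolist())
C=CI; info=None
"
```

```text
338 [0, 1, 4, 10, 13, 14, 13, 12, 15, 28, 52, 69, 70, 70, 70, 66, 53, 30, 18, 15, 15] | [130, 129, 127, 122, 102, 72, 53, 51, 52, 52, 54, 67, 92]
340 [2, 3, 2, 2, 3, 2, 2, 3, 9, 29, 61, 87, 93, 89, 88, 76, 46, 20, 5, 2, 3] | [141, 142, 141, 131, 104, 63, 34, 28, 33, 32, 40, 68, 101]
342 [2, 3, 2, 2, 2, 1, 3, 4, 14, 38, 67, 89, 90, 89, 86, 67, 38, 14, 4, 2, 2] | [142, 141, 139, 125, 94, 56, 32, 32, 32, 31, 47, 77, 109]
344 [2, 2, 2, 2, 2, 3, 2, 5, 18, 47, 80, 91, 89, 89, 81, 60, 29, 10, 3, 3, 2] | [141, 142, 138, 119, 82, 44, 32, 33, 30, 33, 49, 86, 113]
346 [2, 2, 2, 1, 2, 1, 1, 4, 19, 53, 83, 91, 86, 83, 78, 55, 27, 7, 2, 2, 4] | [142, 143, 138, 117, 75, 40, 31, 32, 31, 32, 57, 91, 118]
348 [2, 3, 2, 3, 3, 2, 3, 8, 24, 50, 60, 51, 49, 61, 69, 54, 27, 8, 2, 3, 3] | [143, 141, 134, 109, 69, 45, 45, 46, 38, 37, 59, 94, 120]
350 [3, 4, 4, 3, 3, 3, 3, 11, 24, 28, 12, -1, 3, 25, 49, 45, 22, 6, 2, 3, 2] | [141, 140, 129, 101, 70, 60, 62, 58, 49, 45, 64, 98, 124]
352 [2, 3, 3, 4, 3, 1, 5, 15, 28, 23, 5, -4, 2, 24, 45, 37, 15, 4, 2, 3, 3] | [143, 139, 121, 89, 64, 62, 63, 59, 50, 50, 75, 111
[... 836 characters left out ...]
, 1, 1, 3, 9, 23, 35, 20, 6, 8, 26, 57, 64, 35, 11, 2, 2, 2, 2, 2] | [133, 109, 78, 77, 86, 83, 67, 47, 51, 87, 115, 128, 135]
368 [2, 1, 2, 2, 3, 14, 36, 64, 75, 69, 71, 76, 80, 62, 30, 8, 1, 3, 3, 3, 3] | [126, 95, 57, 39, 44, 42, 37, 34, 56, 93, 121, 135, 140]
370 [3, 4, 3, 3, 6, 22, 55, 87, 98, 98, 99, 101, 98, 77, 40, 9, 2, 3, 5, 4, 3] | [150, 118, 87, 77, 77, 75, 72, 74, 91, 124, 152, 160, 163]
372 [2, 3, 2, 2, 4, 16, 45, 82, 100, 100, 101, 107, 110, 89, 45, 11, 1, 2, 4, 3, 3] | [201, 168, 129, 110, 110, 110, 107, 106, 126, 173, 209, 220, 219]
374 [2, 2, 2, 3, 2, 6, 22, 44, 59, 64, 64, 67, 72, 60, 30, 9, 2, 3, 5, 4, 3] | [182, 162, 136, 119, 116, 118, 115, 113, 127, 159, 185, 193, 193]
```

carry_out(
  targets=[
    {"x": 0.01,"y": 0,"z": 0.06,"ax": 0,"ay": -0.15,"az": 0,"hand": 0.06},
    {"x": 0.0,"y": -0.01,"z": 0.115,"ax": 0,"ay": -0.3,"az": 0,"hand": 0.06},
    {"x": -0.015,"y": -0.06,"z": 0.135,"ax": 0,"ay": -0.35,"az": 0,"hand": 0.06},
    {"x": -0.035,"y": -0.115,"z": 0.135,"ax": 0,"ay": -0.35,"az": 0,"hand": 0.06},
    {"x": -0.055,"y": -0.17,"z": 0.135,"ax": 0,"ay": -0.35,"az": 0,"hand": 0.06},
  ],
)

```text
time_s: 26.42
eef_pos: [595.2, -112.1, 331.3]
ee_rot: [0.033, 0.707, 0.032, -0.705]
force: [1.4, -0.6, -0.0]
grip_width: 0.53
```

carry_out(
  targets=[
    {"x": -0.018,"y": -0.05,"z": 0,"ax": 0,"ay": 0,"az": 0,"hand": 0.06},
    {"x": -0.035,"y": -0.089,"z": 0,"ax": 0,"ay": 0,"az": 0,"hand": 0.06},
    {"x": -0.0355,"y": -0.09,"z": 0,"ax": 0,"ay": 0,"az": 0,"hand": 0.06},
    {"x": -0.0355,"y": -0.09,"z": 0,"ax": 0,"ay": 0,"az": 0,"hand": 0.06},
  ],
)

```text
time_s: 26.92
eef_pos: [561.0, -200.2, 330.8]
ee_rot: [0.033, 0.707, 0.032, -0.706]
force: [-0.2, 0.5, -0.8]
grip_width: 0.53
```

```bash
python3 -c "
from geo import *
meas('w9'); print(ctrl.sense()['ee_rot'])"
```

```text
t 26.925 tcp [ 561.  -200.2  330.8]  s 78.5 th 0.0306  box [310, 217, 36, 36, 1022] hand_along 77.3 z 330.8 F [-0.2  0.5 -0.8]
[ 0.03297557  0.7066952   0.03276495 -0.70598935]
```

carry_out(
  targets=[
    {"x": 0,"y": -0.001,"z": -0.05,"ax": 0,"ay": 0,"az": 0,"hand": 0.06},
    {"x": 0,"y": -0.001,"z": -0.1,"ax": 0,"ay": 0,"az": 0,"hand": 0.06},
    {"x": 0,"y": -0.001,"z": -0.136,"ax": 0,"ay": 0,"az": 0,"hand": 0.06},
    {"x": 0,"y": -0.001,"z": -0.136,"ax": 0,"ay": 0,"az": 0,"hand": 0.06},
  ],
)

```text
time_s: 27.48
eef_pos: [560.6, -200.1, 192.3]
ee_rot: [-0.032, -0.705, -0.034, 0.708]
force: [-0.4, 0.2, -0.1]
grip_width: 0.532
```

```bash
python3 -c "
from geo import *
meas('w10')
a=viewer.capture('scene'); cv2.imwrite('pics/s10.png',a); flask_th(a)"
```

```text
t 27.475 tcp [ 560.6 -200.1  192.3]  s 79.7 th 0.0149  box [297, 305, 75, 70, 4057] hand_along 77.1 z 192.3 F [-0.4  0.2 -0.1]
flask shift [ 0.83 -8.05] score 0.759 th -0.0324 res [0.49 0.06]
```

```bash
python3 -c "
from geo import *
from scipy.spatial.transform import Rotation as Ro
s=ctrl.sense(); i=viewer.camera_info('wrist')
rot=lambda q:Ro.from_quat([q[1],q[2],q[3],q[0]]).as_matrix()
M=rot(s['ee_rot']); C=np.array(i['R'])@M; o=M.T@(-np.array(i['R']).T@i['t']-s['eef_pos'])
def info(q,p):
    M=rot(np.array(q)/np.linalg.norm(q)); R=C@M.T; return {**i,'R':R,'t':-R@(M@o+p)}
A=info([.707,-.033,.706,.033],np.array([511.5,-42.2,325.9])); B=info([-.026,-.573,-.038,.819],np.array([652.08,58.68,194.46]))
(a,d),(b,e)=ray(A,435,308),ray(B,294.7,372)
k=np.linalg.lstsq(np.c_[d,-e],b-a,rcond=None)[0]; X=a+k[0]*d; Y=b+k[1]*e; print('mark top',X,Y)
for r,c in((348,296.3),(366,294.5)):
    o_,d_=ray(B,c,r); print(r,o_+d_*((X[0]+Y[0])/2-o_[0])/d_[0])
"
```

```text
mark top [580.66539255  68.87367102 183.99065557] [580.30362894  70.95790969 184.67484112]
348 [580.48451075  71.52470187 167.61088442]
366 [580.48451075  71.46534809 180.71384017]
```

carry_out(
  targets=[
    {"x": 0.0008,"y": -0.009,"z": 0,"ax": 0,"ay": 0,"az": 0,"hand": 0.06},
    {"x": 0.0015,"y": -0.016,"z": 0,"ax": 0,"ay": 0,"az": 0,"hand": 0.06},
    {"x": 0.0018,"y": -0.0195,"z": 0,"ax": 0,"ay": 0,"az": 0,"hand": 0.06},
    {"x": 0.0012,"y": -0.0125,"z": 0,"ax": 0,"ay": 0,"az": 0,"hand": 0.06},
    {"x": 0.0006,"y": -0.006,"z": 0,"ax": 0,"ay": 0,"az": 0,"hand": 0.06},
  ],
)

```text
time_s: 28.2
eef_pos: [561.6, -207.0, 194.3]
ee_rot: [-0.032, -0.706, -0.033, 0.706]
force: [-0.0, -0.2, 0.4]
grip_width: 0.532
```

```bash
python3 -c "
from geo import *
meas()"
```

```text
t 28.200 tcp [ 561.6 -207.   194.3]  s 86.7 th 0.0358  box [302, 297, 70, 66, 3623] hand_along 84.1 z 194.3 F [-0.  -0.2  0.4]
```

carry_out(
  targets=[
    {"x": 0,"y": 0,"z": 0,"ax": 0,"ay": 0,"az": 0,"hand": 0.06},
    {"x": 0,"y": 0,"z": 0,"ax": 0,"ay": 0,"az": 0,"hand": 0.06},
  ],
)

```text
time_s: 28.5
eef_pos: [561.7, -207.7, 194.3]
ee_rot: [0.033, 0.706, 0.032, -0.706]
force: [-0.3, 0.4, -0.6]
grip_width: 0.53
```

```bash
python3 -c "
from geo import *
meas()
a=viewer.capture('scene'); cv2.imwrite('pics/s11.png',a); flask_th(a)"
```

```text
t 28.500 tcp [ 561.7 -207.7  194.3]  s 87.1 th 0.0574  box [304, 290, 69, 64, 3383] hand_along 84.8 z 194.3 F [-0.3  0.4 -0.6]
flask shift [-5.49 -4.25] score 0.700 th -0.0976 res [6.08 1.05]
```

carry_out(
  targets=[
    {"x": -0.001,"y": 0.011,"z": 0,"ax": 0,"ay": 0,"az": 0,"hand": 0.06},
    {"x": -0.0016,"y": 0.017,"z": 0,"ax": 0,"ay": 0,"az": 0,"hand": 0.06},
  ],
)

```text
time_s: 28.85
eef_pos: [560.0, -189.9, 194.3]
ee_rot: [-0.033, -0.706, -0.033, 0.706]
force: [-0.5, -0.5, 0.5]
grip_width: 0.53
```

```bash
python3 -c "
from geo import *
meas()"
```

```text
t 28.850 tcp [ 560.  -189.9  194.3]  s 71.9 th 0.0762  box [314, 286, 62, 63, 3143] hand_along 66.9 z 194.3 F [-0.5 -0.5  0.5]
```

carry_out(
  targets=[
    {"x": 0.0005,"y": -0.005,"z": 0,"ax": 0,"ay": 0,"az": 0,"hand": 0.06},
    {"x": 0.0009,"y": -0.009,"z": 0,"ax": 0,"ay": 0,"az": 0,"hand": 0.06},
  ],
)

```text
time_s: 29.15
eef_pos: [561.0, -200.2, 194.3]
ee_rot: [0.032, 0.706, 0.032, -0.706]
force: [-0.5, 0.1, 0.4]
grip_width: 0.531
```

```bash
python3 -c "
from geo import *
meas('w12')"
```

```text
t 29.150 tcp [ 561.  -200.2  194.3]  s 70.9 th 0.0766  box [287, 286, 66, 63, 3186] hand_along 77.3 z 194.3 F [-0.5  0.1  0.4]
```

carry_out(
  targets=[
    {"x": 0,"y": 0,"z": 0,"ax": 0,"ay": 0,"az": 0,"hand": 0.06},
    {"x": 0,"y": 0,"z": 0,"ax": 0,"ay": 0,"az": 0,"hand": 0.06},
    {"x": 0,"y": 0,"z": 0,"ax": 0,"ay": 0,"az": 0,"hand": 0.06},
  ],
)

```text
time_s: 29.58
eef_pos: [561.0, -199.7, 194.3]
ee_rot: [0.032, 0.706, 0.032, -0.706]
force: [-0.1, -1.0, 0.1]
grip_width: 0.528
```

```bash
python3 -c "
from geo import *
meas('w13')"
```

```text
t 29.575 tcp [ 561.  -199.7  194.3]  s 70.8 th 0.0766  box [288, 286, 66, 63, 3195] hand_along 76.7 z 194.3 F [-0.1 -1.   0.1]
```

View pics/w13.png

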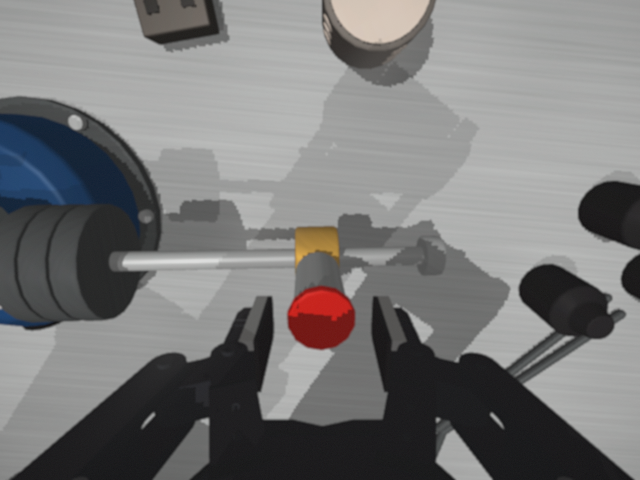

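```bash
python3 -c "
from geo import *
from scipy.spatial.transform import Rotation as Ro
s=ctrl.sense(); i=viewer.camera_info('wrist')
rot=lambda q:Ro.from_quat([q[1],q[2],q[3],q[0]]).as_matrix()
M=rot(s['ee_rot']); C=np.array(i['R'])@M; o=M.T@(-np.array(i['R']).T@i['t']-s['eef_pos'])
def info(q,p):
    M=rot(np.array(q)/np.linalg.norm(q)); R=C@M.T; return {**i,'R':R,'t':-R@(M@o+np.array(p))}
q1=[.706,-.032,.706,.032]; q2=[.0330,.7067,.0328,-.7060]
V=[(info([.70564,-.03016,.70727,.03068],[551.196,-122.929,329.592]),'w2',0,-.14),(info([.70641,-.03169,.70639,.03152],[556.4,-152.4,209.27]),'w3',1,-.14),(info(q1,[561.3,-200.8,195.3]),'w5',2,None),(info(q2,[561,-200.2,330.8]),'w9',4,'b'),(info([.707,-.033,.706,.033],[511.5,-42.2,325.9]),'w6',4,'b'),(i,'w13',3,'n')]
cs=[red(cv2.imread('pics/%s.png'%v[1]))[0] for v in V]
def f(p):
    r=[]
    for (I,n,k,t),c in zip(V,cs):
        th={None:p[7],'b':p[8],'n':p[9]}.get(t,t) if not isinstance(t,float) else t
        CI['wrist']=I; r+=list(proj('wrist',capP(p[k]*100,th,p[5]*10,p[6]*10))-c)
    r.append((p[5]-7.)*2); return r
q=least_squares(f,[.12,.3,.8,.7,.8,7,0,-.02,-.01,.02]); print(q.x.round(4)); print(q.fun.round(1))
"
```

```text
[ 0.1433  0.3245  0.8113  0.7217  0.8206  6.4135  0.1704 -0.0197 -0.0156
  0.0517]
[ 0.   0.   0.   0.1  0.   0.   1.   1.   1.   0.6  0.  -0.  -1.2]
```

```bash
cat >> geo.py <<'E'
def flask_rel(a,ref="pics/s10.png"):
    r=cv2.imread(ref); T=r[98:138,406:444]
    S=cv2.matchTemplate(a[82:152,396:456],T,cv2.TM_CCOEFF_NORMED); _,v,_,(x,y)=cv2.minMaxLoc(S)
    y=min(max(y,1),S.shape[0]-2); x=min(max(x,1),S.shape[1]-2)
    f=lambda a,b,c:(a-c)/(2*(a-2*b+c)); dy=f(S[y-1,x],S[y,x],S[y+1,x]); dx=f(S[y,x-1],S[y,x],S[y,x+1])
    F=lambda th:proj("scene",PIV-247.5*(D*np.cos(th)-Z*np.sin(th))+29.5*(D*np.sin(th)+Z*np.cos(th)))
    m=np.array([396+x+dx-406,82+y+dy-98]); k=(F(.05)-F(0))/.05
    print("rel flask",m.round(2),"score %.3f dth %.4f"%(v,m[1]/k[1]))
E
python3 -c "
from geo import *
a=viewer.capture('scene'); cv2.imwrite('pics/s14.png',a)
for n in('s6','s5','s11','s14'): print(n); flask_rel(cv2.imread(f'pics/{n}.png'))
cap_scene(a)"
```

```text
s6
rel flask [-0.  0.] score 1.000 dth -0.0000
s5
rel flask [-0.09  0.57] score 0.981 dth -0.0082
s11
rel flask [ 0.05 -2.6 ] score 0.941 dth 0.0374
s14
rel flask [-0.03 -3.28] score 0.921 dth 0.0471
cap scene s 67.9 th 0.0920
```

carry_out(
  targets=[
    {"x": -0.0009,"y": 0.009,"z": 0,"ax": 0,"ay": 0,"az": 0,"hand": 0.06},
    {"x": -0.0011,"y": 0.011,"z": 0,"ax": 0,"ay": 0,"az": 0,"hand": 0.06},
    {"x": -0.0012,"y": 0.0125,"z": 0,"ax": 0,"ay": 0,"az": 0,"hand": 0.06},
    {"x": -0.0006,"y": 0.006,"z": 0,"ax": 0,"ay": 0,"az": 0,"hand": 0.06},
  ],
)

```text
time_s: 30.18
eef_pos: [560.5, -193.6, 194.4]
ee_rot: [0.033, 0.706, 0.033, -0.706]
force: [-0.2, 0.3, 0.7]
grip_width: 0.53
```

```bash
python3 -c "
from geo import *
meas()
flask_rel(viewer.capture('scene'))"
```

```text
t 30.175 tcp [ 560.5 -193.6  194.4]  s 69.2 th 0.0760  box [299, 287, 65, 62, 3177] hand_along 70.6 z 194.4 F [-0.2  0.3  0.7]
rel flask [-0.03 -3.24] score 0.921 dth 0.0465
```

carry_out(
  targets=[
    {"x": 0.0003,"y": -0.004,"z": 0,"ax": 0,"ay": 0,"az": 0,"hand": 0.06},
    {"x": 0.0003,"y": -0.004,"z": 0,"ax": 0,"ay": 0,"az": 0,"hand": 0.06},
    {"x": 0.0003,"y": -0.004,"z": 0,"ax": 0,"ay": 0,"az": 0,"hand": 0.06},
  ],
)

```text
time_s: 30.65
eef_pos: [560.7, -197.7, 194.2]
ee_rot: [-0.032, -0.706, -0.032, 0.706]
force: [0.7, -0.5, -0.1]
grip_width: 0.533
```

```bash
python3 -c "
from geo import *
meas()"
```

```text
t 30.650 tcp [ 560.7 -197.7  194.2]  s 68.6 th 0.0761  box [288, 287, 66, 62, 3210] hand_along 74.8 z 194.2 F [ 0.7 -0.5 -0.1]
```

carry_out(
  targets=[
    {"x": -0.0009,"y": 0.009,"z": 0,"ax": 0,"ay": 0,"az": 0,"hand": 0.06},
    {"x": -0.0011,"y": 0.011,"z": 0,"ax": 0,"ay": 0,"az": 0,"hand": 0.06},
    {"x": -0.0013,"y": 0.013,"z": 0,"ax": 0,"ay": 0,"az": 0,"hand": 0.06},
    {"x": -0.0006,"y": 0.006,"z": 0,"ax": 0,"ay": 0,"az": 0,"hand": 0.06},
    {"x": 0,"y": 0,"z": 0,"ax": 0,"ay": 0,"az": 0,"hand": 0.06},
  ],
)

```text
time_s: 31.32
eef_pos: [560.7, -198.4, 194.3]
ee_rot: [0.032, 0.706, 0.032, -0.706]
force: [0.0, -0.5, 0.3]
grip_width: 0.53
```

```bash
python3 -c "
from geo import *
meas()"
```

```text
t 31.325 tcp [ 560.7 -198.4  194.3]  s 66.2 th 0.0750  box [281, 287, 66, 62, 3215] hand_along 75.4 z 194.3 F [ 0.  -0.5  0.3]
```

carry_out(
  targets=[
    {"x": 0,"y": 0,"z": 0,"ax": 0,"ay": 0,"az": 0,"hand": 0.06},
    {"x": 0,"y": 0,"z": 0,"ax": 0,"ay": 0,"az": 0,"hand": 0.06},
    {"x": 0,"y": 0,"z": 0,"ax": 0,"ay": 0,"az": 0,"hand": 0.06},
  ],
)

```text
time_s: 31.75
eef_pos: [560.7, -197.6, 194.3]
ee_rot: [0.032, 0.706, 0.033, -0.706]
force: [0.3, 0.0, -0.1]
grip_width: 0.534
```

```bash
python3 -c "
from geo import *
meas()"
```

```text
t 31.750 tcp [ 560.7 -197.6  194.3]  s 65.9 th 0.0684  box [281, 289, 67, 63, 3292] hand_along 74.6 z 194.3 F [ 0.3  0.  -0.1]
```

carry_out(
  targets=[
    {"x": 0.0004,"y": -0.004,"z": 0,"ax": 0,"ay": 0,"az": 0,"hand": 0.06},
    {"x": 0.0008,"y": -0.008,"z": 0,"ax": 0,"ay": 0,"az": 0,"hand": 0.06},
    {"x": 0.001,"y": -0.011,"z": 0,"ax": 0,"ay": 0,"az": 0,"hand": 0.06},
    {"x": 0.0004,"y": -0.005,"z": 0,"ax": 0,"ay": 0,"az": 0,"hand": 0.06},
  ],
)

```text
time_s: 32.3
eef_pos: [561.0, -203.0, 194.2]
ee_rot: [-0.032, -0.706, -0.032, 0.706]
force: [-0.4, 0.7, -0.2]
grip_width: 0.531
```

```bash
python3 -c "
from geo import *
meas()
flask_rel(viewer.capture('scene'))"
```

```text
t 32.300 tcp [ 561.  -203.   194.2]  s 71.5 th 0.0614  box [280, 290, 67, 64, 3338] hand_along 80.1 z 194.2 F [-0.4  0.7 -0.2]
rel flask [-0.05 -2.47] score 0.939 dth 0.0354
```

carry_out(
  targets=[
    {"x": -0.0003,"y": 0.003,"z": 0.0,"ax": 0,"ay": 0,"az": 0,"hand": 0.06},
    {"x": -0.0003,"y": 0.003,"z": 0.05,"ax": 0,"ay": 0,"az": 0,"hand": 0.06},
    {"x": -0.0003,"y": 0.003,"z": 0.11,"ax": 0,"ay": 0,"az": 0,"hand": 0.06},
    {"x": 0.01,"y": 0.02,"z": 0.136,"ax": 0,"ay": 0,"az": 0,"hand": 0.06},
    {"x": 0.03,"y": 0.07,"z": 0.136,"ax": 0,"ay": 0,"az": 0,"hand": 0.06},
  ],
)

```text
time_s: 33.02
eef_pos: [591.5, -133.5, 332.7]
ee_rot: [0.032, 0.708, 0.03, -0.705]
force: [0.2, 0.2, -0.8]
grip_width: 0.53
```

carry_out(
  targets=[
    {"x": 0.02,"y": 0.055,"z": 0,"ax": 0,"ay": 0,"az": 0,"hand": 0.06},
    {"x": 0.04,"y": 0.11,"z": 0,"ax": 0,"ay": 0,"az": 0,"hand": 0.06},
    {"x": 0.07,"y": 0.16,"z": 0,"ax": 0,"ay": 0.05,"az": 0,"hand": 0.06},
    {"x": 0.076,"y": 0.185,"z": -0.02,"ax": 0,"ay": 0.2,"az": 0,"hand": 0.06},
    {"x": 0.067,"y": 0.191,"z": -0.07,"ax": 0,"ay": 0.35,"az": 0,"hand": 0.06},
  ],
)

```text
time_s: 33.65
eef_pos: [658.8, 60.5, 261.1]
ee_rot: [-0.028, -0.573, -0.038, 0.818]
force: [0.5, -0.1, -0.5]
grip_width: 0.533
```

carry_out(
  targets=[
    {"x": 0,"y": 0,"z": -0.05,"ax": 0,"ay": 0,"az": 0,"hand": 0.06},
    {"x": -0.006,"y": 0,"z": -0.066,"ax": 0,"ay": 0,"az": 0,"hand": 0.06},
    {"x": -0.006,"y": 0,"z": -0.066,"ax": 0,"ay": 0,"az": 0,"hand": 0.06},
    {"x": -0.006,"y": 0,"z": -0.066,"ax": 0,"ay": 0,"az": 0,"hand": 0.06},
  ],
)

```text
time_s: 34.15
eef_pos: [652.6, 58.3, 195.8]
ee_rot: [-0.026, -0.574, -0.037, 0.818]
force: [0.1, -0.6, 0.3]
grip_width: 0.528
```

```bash
cat >> geo.py <<'E'
def needle(b):
    """offset of the dark needle from the red stripe's centre, px, per row (+ = towards weight end)"""
    b=b.astype(float); h=b[...,2]-b[...,1]; out=[]
    ed=[]
    for r in range(330,400):
        row=h[r,270:330]; k=np.where(row>40)[0]
        if len(k)<2: continue
        if row[k[0]:k[-1]+1].min()>30 and len(k)>4:
            L=k[0]-(row[k[0]]-40)/(row[k[0]]-row[k[0]-1]); R_=k[-1]+(row[k[-1]]-40)/(row[k[-1]]-row[k[-1]+1]); ed.append((r,(L+R_)/2+270))
    ed=np.array(ed); p=np.polyfit(ed[:,0],ed[:,1],1)
    for r in range(int(ed[0,0]),int(ed[-1,0])):
        c=int(round(np.polyval(p,r))); x=np.arange(c-5,c+6); w=h[r,x]
        i=2+np.argmin(w[2:-2])
        if w[i]<25:
            j=np.arange(max(i-2,0),min(i+3,len(x))); q=np.polyfit(x[j],w[j],2); out.append((r,round(-q[1]/2/q[0]-np.polyval(p,r),2)))
    return p,out
E
python3 -c "
from geo import *
s=ctrl.sense(); print(s['time_s'],s['eef_pos'])
b=viewer.capture('wrist'); cv2.imwrite('pics/w15.png',b)
a=viewer.capture('scene'); cv2.imwrite('pics/s15.png',a); flask_rel(a)
for n in('w8','w15'):
    p,o=needle(cv2.imread(f'pics/{n}.png')); print(n,p,len(o),o[::2],np.mean([v for _,v in o]))"
```

```text
34.15 [652.60258859  58.2873766  195.81630997]
rel flask [24.78 -7.82] score 0.596 dth 0.1123
w8 [-8.87901662e-02  3.27882865e+02] 18 [(349, np.float64(-0.76)), (351, np.float64(-0.67)), (353, np.float64(-0.65)), (355, np.float64(-0.67)), (357, np.float64(-0.79)), (359, np.float64(-0.93)), (361, np.float64(-1.01)), (363, np.float64(-1.03)), (365, np.float64(-1.1))] -0.8555555555555555
w15 [-8.97187619e-02  3.27721817e+02] 18 [(348, np.float64(0.56)), (350, np.float64(0.7)), (352, np.float64(0.55)), (354, np.float64(0.65)), (356, np.float64(0.74)), (358, np.float64(0.9)), (360, np.float64(0.88)), (362, np.float64(0.88)), (364, np.float64(0.83))] 0.7616666666666666
```

carry_out(
  targets=[
    {"x": 0.01,"y": 0,"z": 0.06,"ax": 0,"ay": -0.1,"az": 0,"hand": 0.06},
    {"x": 0.01,"y": 0,"z": 0.12,"ax": 0,"ay": -0.25,"az": 0,"hand": 0.06},
    {"x": 0.0,"y": 0,"z": 0.18,"ax": 0,"ay": -0.35,"az": 0,"hand": 0.06},
    {"x": -0.03,"y": -0.05,"z": 0.2,"ax": 0,"ay": -0.35,"az": 0,"hand": 0.06},
    {"x": -0.06,"y": -0.1,"z": 0.2,"ax": 0,"ay": -0.35,"az": 0,"hand": 0.06},
  ],
)

```text
time_s: 34.88
eef_pos: [591.2, -42.6, 397.3]
ee_rot: [0.034, 0.708, 0.032, -0.704]
force: [0.8, -0.9, -0.6]
grip_width: 0.53
```

carry_out(
  targets=[
    {"x": -0.03,"y": -0.05,"z": 0,"ax": 0,"ay": 0,"az": 0,"hand": 0.06},
    {"x": -0.07,"y": -0.09,"z": 0,"ax": 0,"ay": 0,"az": 0,"hand": 0.06},
    {"x": -0.11,"y": -0.11,"z": 0,"ax": 0,"ay": 0,"az": 0,"hand": 0.06},
    {"x": -0.11,"y": -0.11,"z": 0,"ax": 0,"ay": 0,"az": 0,"hand": 0.06},
  ],
)

```text
time_s: 35.38
eef_pos: [480.5, -152.9, 396.0]
ee_rot: [0.032, 0.707, 0.031, -0.706]
force: [0.5, -0.5, 0.2]
grip_width: 0.533
```

```bash
python3 -c "
from geo import *
s=ctrl.sense(); print(s['time_s'],s['eef_pos'])
a=viewer.capture('scene'); cv2.imwrite('pics/s16.png',a); flask_rel(a)"
```

```text
35.375 [ 480.48013214 -152.85734696  396.01649163]
rel flask [-0.05 -2.47] score 0.939 dth 0.0354
```

carry_out(
  targets=[
    {"x": 0,"y": 0,"z": 0,"ax": 0,"ay": 0,"az": 0,"hand": 0.06},
    {"x": 0,"y": 0,"z": 0,"ax": 0,"ay": 0,"az": 0,"hand": 0.06},
    {"x": 0,"y": 0,"z": 0,"ax": 0,"ay": 0,"az": 0,"hand": 0.06},
    {"x": 0,"y": 0,"z": 0,"ax": 0,"ay": 0,"az": 0,"hand": 0.06},
    {"x": 0,"y": 0,"z": 0,"ax": 0,"ay": 0,"az": 0,"hand": 0.06},
  ],
)

```text
time_s: 36.05
eef_pos: [482.2, -151.6, 394.2]
ee_rot: [-0.032, -0.706, -0.033, 0.706]
force: [-0.4, -0.2, 0.4]
grip_width: 0.528
```

```bash
python3 -c "
from geo import *
s=ctrl.sense(); print(s['time_s'],s['eef_pos'])
a=viewer.capture('scene'); cv2.imwrite('pics/s17.png',a); flask_rel(a); flask_rel(a,'pics/s16.png'); cap_scene(a); print(red(cv2.imread('pics/s16.png'))[0],red(a)[0],red(cv2.imread('pics/s6.png'))[0])"
```

```text
36.05 [ 482.1941488  -151.61600238  394.22558969]
rel flask [-0.05 -2.46] score 0.939 dth 0.0354
rel flask [-0.  0.] score 1.000 dth -0.0001
cap scene s 77.3 th 0.0263
[277.87755102 262.04081633] [277.87755102 262.04081633] [275.8253012  260.36746988]
```

The needle sits inside the red mark (about +0.6 px, roughly +0.013 rad) and the arm is not moving. Now I'll wait out the untouched time with the hand clear.

carry_out(
  targets=[
    {"x": 0,"y": 0,"z": 0,"ax": 0,"ay": 0,"az": 0,"hand": 0.06},
    {"x": 0,"y": 0,"z": 0,"ax": 0,"ay": 0,"az": 0,"hand": 0.06},
    {"x": 0,"y": 0,"z": 0,"ax": 0,"ay": 0,"az": 0,"hand": 0.06},
    {"x": 0,"y": 0,"z": 0,"ax": 0,"ay": 0,"az": 0,"hand": 0.06},
    {"x": 0,"y": 0,"z": 0,"ax": 0,"ay": 0,"az": 0,"hand": 0.06},
  ],
)

```text
time_s: 36.72
eef_pos: [482.1, -151.7, 394.3]
ee_rot: [0.032, 0.706, 0.032, -0.706]
force: [0.1, -0.2, 0.5]
grip_width: 0.528
```

carry_out(
  targets=[
    {"x": 0,"y": 0,"z": 0,"ax": 0,"ay": 0,"az": 0,"hand": 0.06},
    {"x": 0,"y": 0,"z": 0,"ax": 0,"ay": 0,"az": 0,"hand": 0.06},
    {"x": 0,"y": 0,"z": 0,"ax": 0,"ay": 0,"az": 0,"hand": 0.06},
    {"x": 0,"y": 0,"z": 0,"ax": 0,"ay": 0,"az": 0,"hand": 0.06},
    {"x": 0,"y": 0,"z": 0,"ax": 0,"ay": 0,"az": 0,"hand": 0.06},
  ],
)

```text
time_s: 37.35
eef_pos: [482.1, -151.7, 394.3]
ee_rot: [0.032, 0.706, 0.032, -0.706]
force: [0.6, 0.9, -0.1]
grip_width: 0.532
```

carry_out(
  targets=[
    {"x": 0,"y": 0,"z": 0,"ax": 0,"ay": 0,"az": 0,"hand": 0.06},
    {"x": 0,"y": 0,"z": 0,"ax": 0,"ay": 0,"az": 0,"hand": 0.06},
    {"x": 0,"y": 0,"z": 0,"ax": 0,"ay": 0,"az": 0,"hand": 0.06},
    {"x": 0,"y": 0,"z": 0,"ax": 0,"ay": 0,"az": 0,"hand": 0.06},
    {"x": 0,"y": 0,"z": 0,"ax": 0,"ay": 0,"az": 0,"hand": 0.06},
  ],
)

```text
time_s: 37.98
eef_pos: [482.1, -151.7, 394.3]
ee_rot: [0.032, 0.706, 0.032, -0.706]
force: [0.3, -0.3, -0.1]
grip_width: 0.532
```

carry_out(
  targets=[
    {"x": 0,"y": 0,"z": 0,"ax": 0,"ay": 0,"az": 0,"hand": 0.06},
    {"x": 0,"y": 0,"z": 0,"ax": 0,"ay": 0,"az": 0,"hand": 0.06},
    {"x": 0,"y": 0,"z": 0,"ax": 0,"ay": 0,"az": 0,"hand": 0.06},
    {"x": 0,"y": 0,"z": 0,"ax": 0,"ay": 0,"az": 0,"hand": 0.06},
    {"x": 0,"y": 0,"z": 0,"ax": 0,"ay": 0,"az": 0,"hand": 0.06},
  ],
)

```text
time_s: 38.6
eef_pos: [482.1, -151.7, 394.3]
ee_rot: [0.032, 0.706, 0.032, -0.706]
force: [-0.9, 0.0, -0.2]
grip_width: 0.528
```

carry_out(
  targets=[
    {"x": 0,"y": 0,"z": 0,"ax": 0,"ay": 0,"az": 0,"hand": 0.06},
    {"x": 0,"y": 0,"z": 0,"ax": 0,"ay": 0,"az": 0,"hand": 0.06},
    {"x": 0,"y": 0,"z": 0,"ax": 0,"ay": 0,"az": 0,"hand": 0.06},
    {"x": 0,"y": 0,"z": 0,"ax": 0,"ay": 0,"az": 0,"hand": 0.06},
    {"x": 0,"y": 0,"z": 0,"ax": 0,"ay": 0,"az": 0,"hand": 0.06},
  ],
)

```text
time_s: 39.22
eef_pos: [482.1, -151.7, 394.3]
ee_rot: [-0.032, -0.706, -0.032, 0.706]
force: [-0.6, -0.5, 0.5]
grip_width: 0.532
```

carry_out(
  targets=[
    {"x": 0,"y": 0,"z": 0,"ax": 0,"ay": 0,"az": 0,"hand": 0.06},
    {"x": 0,"y": 0,"z": 0,"ax": 0,"ay": 0,"az": 0,"hand": 0.06},
    {"x": 0,"y": 0,"z": 0,"ax": 0,"ay": 0,"az": 0,"hand": 0.06},
    {"x": 0,"y": 0,"z": 0,"ax": 0,"ay": 0,"az": 0,"hand": 0.06},
    {"x": 0,"y": 0,"z": 0,"ax": 0,"ay": 0,"az": 0,"hand": 0.06},
  ],
)

```text
time_s: 39.85
eef_pos: [482.1, -151.7, 394.3]
ee_rot: [-0.032, -0.706, -0.032, 0.706]
force: [-0.1, -0.1, 0.1]
grip_width: 0.528
```

carry_out(
  targets=[
    {"x": 0,"y": 0,"z": 0,"ax": 0,"ay": 0,"az": 0,"hand": 0.06},
    {"x": 0,"y": 0,"z": 0,"ax": 0,"ay": 0,"az": 0,"hand": 0.06},
    {"x": 0,"y": 0,"z": 0,"ax": 0,"ay": 0,"az": 0,"hand": 0.06},
    {"x": 0,"y": 0,"z": 0,"ax": 0,"ay": 0,"az": 0,"hand": 0.06},
    {"x": 0,"y": 0,"z": 0,"ax": 0,"ay": 0,"az": 0,"hand": 0.06},
  ],
)

```text
time_s: 40.48
eef_pos: [482.1, -151.7, 394.3]
ee_rot: [0.032, 0.706, 0.032, -0.706]
force: [0.1, 0.6, 0.3]
grip_width: 0.526
```

carry_out(
  targets=[
    {"x": 0,"y": 0,"z": 0,"ax": 0,"ay": 0,"az": 0,"hand": 0.06},
    {"x": 0,"y": 0,"z": 0,"ax": 0,"ay": 0,"az": 0,"hand": 0.06},
    {"x": 0,"y": 0,"z": 0,"ax": 0,"ay": 0,"az": 0,"hand": 0.06},
    {"x": 0,"y": 0,"z": 0,"ax": 0,"ay": 0,"az": 0,"hand": 0.06},
    {"x": 0,"y": 0,"z": 0,"ax": 0,"ay": 0,"az": 0,"hand": 0.06},
  ],
)

```text
time_s: 41.1
eef_pos: [482.1, -151.7, 394.3]
ee_rot: [-0.032, -0.706, -0.032, 0.706]
force: [0.3, 0.2, 0.2]
grip_width: 0.531
```

carry_out(
  targets=[
    {"x": 0,"y": 0,"z": 0,"ax": 0,"ay": 0,"az": 0,"hand": 0.06},
    {"x": 0,"y": 0,"z": 0,"ax": 0,"ay": 0,"az": 0,"hand": 0.06},
    {"x": 0,"y": 0,"z": 0,"ax": 0,"ay": 0,"az": 0,"hand": 0.06},
    {"x": 0,"y": 0,"z": 0,"ax": 0,"ay": 0,"az": 0,"hand": 0.06},
    {"x": 0,"y": 0,"z": 0,"ax": 0,"ay": 0,"az": 0,"hand": 0.06},
  ],
)

```text
time_s: 41.72
eef_pos: [482.1, -151.7, 394.3]
ee_rot: [0.032, 0.706, 0.032, -0.706]
force: [0.5, -0.3, -0.9]
grip_width: 0.528
```

```bash
python3 -c "
from geo import *
from rig import finish_job
print(ctrl.sense()['time_s'])
a=viewer.capture('scene'); flask_rel(a,'pics/s16.png'); print(red(a)[0]); print(finish_job())"
```

```text
41.725
rel flask [-0.  0.] score 1.000 dth -0.0000
[277.87755102 262.04081633]
the job is handed in; nothing more can be done
None
```

The arm is balanced close to level and stayed there untouched with the hand clear; I handed the job in at about 42 s. I nudged the trim weight out by its post with loose fingers until the arm lifted off its flask-side stop. I then caught it with small in and out nudges; it overshot level slightly once and I brought it back.

**Stillness:** for the last 6.3 s before hand-in, with the hand about 150 mm above and to the side of the arm, the flask and post cap did not move in the scene camera.

**Level:** the needle was inside the red mark, about 0.6 px (roughly +0.013 rad) from its centre towards the weight side. It is not exactly centred, and I left it there rather than risk another nudge.

**Where the checks disagreed:** the scene-camera cap estimate gave +0.026 rad at the end. Earlier absolute tilt estimates also differed from one another by about 0.02 rad. I relied on the needle, with the flask's image shift agreeing on the change in tilt.

**Rules:** I saw no sign of the weight end reaching its stop, the fingers never closed on the post, and I kept clear of the flask. I kept the hand clear of the loose items on the bench, but did not re-measure them at the end.

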